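Clamp a stack of steel straps in the sprung jig

ROBOT

A 7-joint arm with a two-finger parallel gripper is mounted at the origin on the work surface. World frame = base frame: x ahead of the robot, y to its left, z up, the work surface at z = 0. Lengths are in m, angles in rad, forces in N, time in s.
With the tool pointing down it reaches from about 0.4 to 0.85 m from the base axis. Payload 10.4 kg.
Tool frame: the origin (TCP) lies midway between the tips of the shut fingers; the grasp point (between the pads) lies 19 mm behind it; z points along the fingers, y is the line along which they close (so a half turn about z gives the same grasp; the last joint's range is limited). The gripper opens to 87 mm and grips with 3 to 60 N. Pads are 19 mm wide; open, the fingers measure 117 mm over their backs; the gripper's body (75 mm by 190 mm) begins 51 mm behind the grasp point.
Start: joints at [-1.187, 0.332, -0.065, 1.46, 0.022, 1.35, -0.088], TCP at [0.247, 0.574, 0.195] pointing down, gripper open.
Joint ranges: [-2.6, 2.6], [-0.5, 2.12], [-1.47, 1.34], [0.16, 2.42], [-1.27, 4.41], [0.06, 2.06], [-2.6, 2.6]. Speed limits (rad/s): [2.22, 2.22, 2.79, 2.79, 3.14, 3.14, 3.14].

INTERFACE

Orientations are given as a unit quaternion [x, y, z, w].
In Python, from bench import r gives the robot as it stands.
- The arm moves only by the tool arm_command, never from a script. Its argument "moves" is one flat list of numbers, 4 for each row, row after row: the shift along the tool's x, y, z in cm, then the turn about the tool's z in degrees. A call has 1 to 12 rows; each row shifts and turns the commanded pose from where the row before left it, along the tool's axes as they then stand; what a row does not reach is not made up. A row lasts 1/12 s, in which the tool goes at most 41.7 mm and 7.16 degrees, less where a joint would pass 70% of its speed; a pose out of reach is approached as far as the arm can. A call with a gripper value outside its range is refused whole. "fingers" is the opening in per cent of the stroke, from 0 (shut) to 100 (fully open), set as the call begins (left out, the last holds). The fingers move at their own pace and stop on an object; "squeeze" is the grip in N (left out, the last holds). Time passes only in rows, so rows that do not move let the fingers close. It gives the time, the measured TCP pose, the force, the opening and the grip force at its end, in the units of the state.
- r.read_state(): the state, without advancing time (a new reading comes with each control period).
- r.camera(name): name is "side" or "top" or "wrist"; returns the picture (400x640x3 uint8, red, green, blue); there is no depth.
- r.camera_info(name): a dict with "fx", "fy", "cx", "cy" (pixels), "origin" and "attitude" of the camera in the world. Camera axes: x right, y up, looking along -z (the intrinsics and any distortion apply to the point x, -y, -z); pixel columns grow to the right and rows downward; lengths in m; the calibration is good to about 2 mm. The wrist camera is an equidistant fisheye: a pixel r from the principal point sees the ray r / f radians off the axis. A picture is of the moment at which its call begins: read the wrist's pose just before it. camera_info takes no time and is no camera call; for the wrist camera it gives the pose at the moment of the call.
- r.close_job(): hands the job in; it is judged then, once.
The state is a dict: "time": time; "joint_positions": joint angles; "joint_vel": joint speeds; "joint_torque": joint torques, N m; "ee_pos": TCP position; "eef_rot": TCP orientation; "ft_force": force on the tool from outside, world axes, zero at the start; "torque": the same for the moment, N m; "width": finger opening in m; "grip_force": force on a finger pad.
Only numpy, scipy, OpenCV 4.12 (cv2) and the standard library are available. Lean on these libraries where they do the work, as an engineer would, in place of code of your own. Each camera call takes 0.05 s, during which the arm holds its last target. There are 200 camera calls.

TASK

Throw the jig's sprung hold-down arm right back, take the wooden packing block out of the nest and put it in the cardboard scrap box, and stack every steel strap on the bench flat in the nest between the corner guides. Then bring the arm over and let it bear down on the stack, and after that turn the tension knob until the sprung pointer stands level with the brass marker. Leave the marker and the other things on the bench alone.

Things in the scene. Friction and masses are not known exactly. Their poses are not given: they have to be found in the camera images.
- jig: steel clamping jig fixed to the bench; origin at bench height under its bed's middle, x along it (away from the robot), y left. Bed 255 x 110, top at z 15. Four corner guides 42 tall form a nest 126 (x) by 46 (y), its long sides open for 88 in the middle, where fingers fit. On its right (-y) the tension unit: grey housing 140 x 125, 35 high, with knob and white scale
- nest (a point): middle of the nest's floor, on the bed's top (z 15 of the jig), axes as the jig's. A strap lies right when its middle is above this point with its length along x
- hold_arm (a joint): sprung hold-down arm hinged about the jig's y; rad: 0 level, towards the robot, grows as it lifts, stop 1.8. Over-centre spring: below 0.8 it presses down (3 to 6 N at the handle), past 1.1 it stays back. Its roller (20 across, 85 from the hinge) bears on the middle of what is in the nest; reads about (h - 12)/85 on height h mm: 0.05 on 2 straps, 0.14 on 3, 0.24 on 4, 0.2 on the block
- holder_hinge (a point): the hold-down arm's hinge axis, 85 mm behind (+x) the nest's middle and 68 mm above the bench; axes as the jig's
- holder_grip (a point): place to pinch the arm's cross handle: on the axis of a round black bar 16 mm thick and 110 long lying along the jig's y, 190 mm from the hinge; this point is 33 mm to the left (+y) of the arm's middle bar, which is 16 wide. A pinch from above along the jig's x lets the bar turn between the pads. With the arm thrown back the handle stands 255 high behind the nest: come to the nest from the front
- knob (a joint): tension knob; radians, 0 to 4.6, grows clockwise seen from above; at 0 its bar grip lies along the jig's x. Stays where it is left (about 0.1 N m of friction). Each radian moves the pointer 14 mm along the jig's +x
- knob_grip (a point): middle of the knob's upright bar grip, 56 long, 14 thick, 26 high (this point is 13 below its top and 66 above the bench), on the knob's axis
- pointer_tip (a point): tip of the sprung pointer, a dark slip with a thin black needle that travels along the white scale in the jig's x direction as the knob turns
- marker_line (a point): index line of the brass marker on the scale, beside the pointer's path; axes as the jig's. The pointer must come level with it along the jig's x. It is a stiff slide and is to be left where it is
- block: wooden packing block, 100 x 38 x 30 high, origin at the middle of its underside, x along its length; lies in the nest under the arm at the start; about 0.09 kg
- scrap_box: open cardboard box fixed to the bench, 170 (x) x 130 (y) x 50 high, walls 5; origin under its middle
- scrap_box_in (a point): middle of the scrap box's inner floor, 5 mm above the bench
- strap0: flat steel strap 120 x 40 x 8 with two dark holes, about 0.28 kg; origin at the middle of its underside, x along its length; may be absent (None from the start). Straps lie flat on the bench
- strap1: flat steel strap 120 x 40 x 8 with two dark holes, about 0.28 kg; origin at the middle of its underside, x along its length; may be absent (None from the start). Straps lie flat on the bench
- strap2: flat steel strap 120 x 40 x 8 with two dark holes, about 0.28 kg; origin at the middle of its underside, x along its length; may be absent (None from the start). Straps lie flat on the bench
- strap3: flat steel strap 120 x 40 x 8 with two dark holes, about 0.28 kg; origin at the middle of its underside, x along its length; may be absent (None from the start). Straps lie flat on the bench
- lamp_a: bystander: round orange vehicle lamp, 80 across, 46 high; leave it alone
- lamp_b: bystander: round red vehicle lamp, 80 across, 46 high; leave it alone
- reflector: bystander: flat black-edged red reflector, 45 x 100 x 16; leave it alone
- spray_can: bystander: blue spray can, 64 across, 190 high; leave it alone
- water_bottle: bystander: clear bottle, 66 across, 200 high; leave it alone
- grey_cup: bystander: grey plastic cup, 72 across, 70 high; leave it alone
- spanner: bystander: steel spanner 190 long; leave it alone

How it is judged:
By the outcome, as a careful person would: the job done as asked, in the order asked, and still so for the second after the job is handed in, with the robot touching nothing.
Of strap0, strap1, strap2, strap3 only 2 to 4 are there at a start; the rules pass over those that are not, and their reading is None.
At some moment in a run one of strap0, strap1, strap2, strap3 may be knocked a few centimetres aside while the robot is not near it.
Once in a run the grip may slacken for a moment while it holds something.
It also fails if it takes over 210 s, if anything falls off the work surface, if the arm or the gripper's body presses on something with over 40 N, if the wrist force passes 120 N, or if a joint passes its speed limit or range.

## Working session

There is one attempt and no reset: what is moved stays moved. The work goes in short steps, Python scripts to look and compute and a tool call to move; the robot and the scene stay as the last step left them, time stands still between calls to the robot, and variables do not carry over. Pictures are saved under pics/ and viewed, at most 14 in all, crops included, and the job is handed in when it is done.

Besides the shell and the picture viewer there is one more tool, called as name(argument=value, ...), one argument or row to a line, values as JSON. arm_command: Moves the arm, as the interface text tells. Its arguments: {"type":"object","properties":{"moves":{"type":"array"},"fingers":{"type":"number"},"squeeze":{"type":"number"}},"required":["moves"]}

```bash
ls; mkdir -p pics
python3 - <<'E'
from bench import r
import cv2
for n in ("top","side"):
    im=r.camera(n); cv2.imwrite(f"pics/{n}0.png",im[:,:,::-1]); print(n,r.camera_info(n))
s=r.read_state(); print(s)
E
```

```text
pics
top {'fx': 369.4067093620264, 'fy': 369.4067093620264, 'cx': 323.65218764313124, 'cy': 199.0759936144307, 'origin': array([ 0.3470982 , -0.01294462,  1.25942103]), 'attitude': array([ 0.045673  , -0.04379191, -0.70327385,  0.70809755])}
side {'fx': 465.0347944473502, 'fy': 465.0347944473502, 'cx': 323.4011689130467, 'cy': 206.52503172468988, 'origin': array([-0.0162733 , -0.73373087,  0.89816216]), 'attitude': array([ 0.38540446, -0.1292522 , -0.26441836,  0.87455143])}
{'time': 0.1, 'joint_positions': array([-1.18663129,  0.33282519, -0.06467782,  1.46085152,  0.02158638,
        1.34991422, -0.08852912]), 'joint_vel': array([-2.65601336e-04, -1.64431841e-03,  1.67996836e-03, -1.66233495e-03,
       -6.14826141e-04, -2.58962540e-05,  1.07420741e-03]), 'joint_torque': array([ 1.15095034e-03, -6.24542642e+01,  2.43587483e-02, -3.90719068e+01,
       -6.15755143e-02,  3.65308486e-02,  1.00693594e-04]), 'ee_pos': array([0.24713544, 0.57364334, 0.19452593]), 'eef_rot': array([ 2.01999884e-01,  9.79385329e-01, -6.43196888e-04, -1.05588463e-04]), 'ft_force': array([ 0.06255793,  0.12272338, -0.21228303]), 'torque': array([-0.00437033,  0.05899323, -0.01561278]), 'grip_force': 0.0, 'width': 0.08700644579081854}
```

View pics/top0.png

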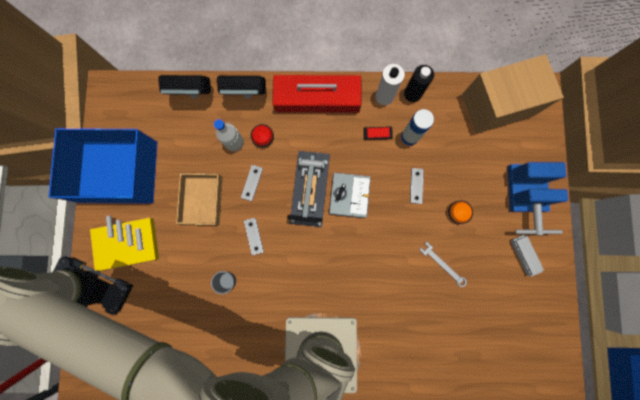

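View pics/side0.png

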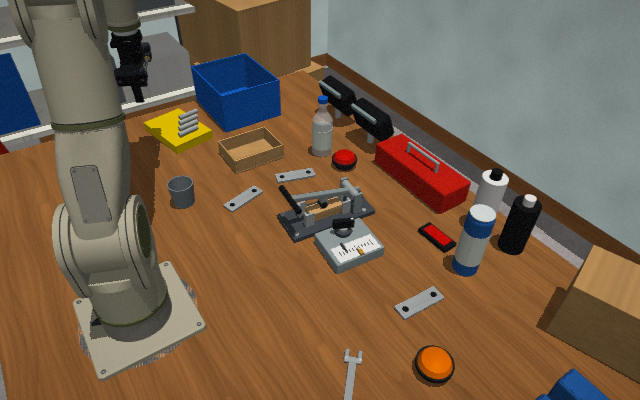

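Three straps show in the top view: (251,182), (253,236) and (417,186). The jig is at (310,188), its tension unit at (350,195) and the scrap box at (199,199). Next I'll write helpers and take crops.

```bash
cat > h.py <<'E'
import numpy as np, cv2
from bench import r
from scipy.spatial.transform import Rotation as R
def ray(n,px,info=None):
    i=info or r.camera_info(n); px=np.atleast_2d(np.asarray(px,float))
    a=(px[:,0]-i['cx'])/i['fx']; b=(px[:,1]-i['cy'])/i['fy']
    if n=='wrist':
        t=np.hypot(a,b); k=np.where(t>1e-9,np.sin(t)/np.maximum(t,1e-9),1); d=np.c_[a*k,-b*k,-np.cos(t)]
    else: d=np.c_[a,-b,-np.ones(len(px))]
    return np.array(i['origin']),R.from_quat(i['attitude']).apply(d)
def onz(n,px,z,info=None):
    o,d=ray(n,px,info); return o+d*((z-o[2])/d[:,2])[:,None]
def proj(n,P,info=None):
    i=info or r.camera_info(n); c=R.from_quat(i['attitude']).inv().apply(np.atleast_2d(P)-i['origin'])
    x,y,z=c[:,0],-c[:,1],-c[:,2]
    if n=='wrist':
        h=np.hypot(x,y); t=np.arctan2(h,z); k=t/np.maximum(h,1e-9); return np.c_[i['cx']+i['fx']*x*k,i['cy']+i['fy']*y*k]
    return np.c_[i['cx']+i['fx']*x/z,i['cy']+i['fy']*y/z]
def tri(a,pa,b,pb):
    o1,d1=ray(a,pa);o2,d2=ray(b,pb);d1,d2=d1[0],d2[0]
    t=np.linalg.lstsq(np.c_[d1,-d2],o2-o1,rcond=None)[0];p,q=o1+d1*t[0],o2+d2*t[1]
    return (p+q)/2,np.linalg.norm(p-q)
def delta(P,yaw=None):
    """move in tool axes (cm) from the present pose to TCP P (tool down); yaw = direction of the tool's y (rad, mod pi)"""
    s=r.read_state();q=R.from_rotvec([0,0,0])*R.from_quat(s['eef_rot']);M=q.as_matrix()
    d=M.T@(np.array(P)-s['ee_pos'])*100
    cur=np.arctan2(M[1,1],M[0,1]); out=[np.round(d,2)]
    if yaw is not None:
        e=(yaw-cur+np.pi/2)%np.pi-np.pi/2; out.append(round(-np.degrees(e),1))
    out.append(('cur yaw deg',round(np.degrees(cur),1),'pos',np.round(s['ee_pos'],4)))
    return out
E
python3 - <<'E'
from h import *
im=cv2.imread('pics/top0.png'); hsv=cv2.cvtColor(im,cv2.COLOR_BGR2HSV)
m=((hsv[...,1]<50)&(hsv[...,2]>110)).astype(np.uint8)
for c in cv2.findContours(m,0,1)[0]:
    if 120<cv2.contourArea(c)<3000:
        rc=cv2.minAreaRect(c); 
        if not(60<rc[0][0]<580 and 100<rc[0][1]<300): continue
        b=onz('top',cv2.boxPoints(rc),.008); ctr=b.mean(0)
        e=[b[1]-b[0],b[2]-b[1]]; e=sorted(e,key=np.linalg.norm)
        print(np.round(rc[0],1),np.round(ctr,4),[round(np.linalg.norm(x),3) for x in e],'yaw',round(np.degrees(np.arctan2(e[1][1],e[1][0]))%180,1))
print('box',onz('top',[[178,175],[219,174],[222,226],[178,226]],.05))
big=cv2.resize(im[140:240,260:390],None,fx=6,fy=6,interpolation=cv2.INTER_CUBIC);cv2.imwrite('pics/c1.png',big)
im=cv2.imread('pics/side0.png')
cv2.imwrite('pics/c2.png',cv2.resize(im[165:275,265:395],None,fx=5,fy=5,interpolation=cv2.INTER_CUBIC))
E
```

```text
[226.8 280.4] [0.2318 0.311  0.008 ] [np.float64(0.045), np.float64(0.046)] yaw 155.0
[443.2 265.3] [ 0.2869 -0.4091  0.008 ] [np.float64(0.036), np.float64(0.186)] yaw 45.4
[528.3 254.6] [ 0.324 -0.695  0.008] [np.float64(0.049), np.float64(0.134)] yaw 22.2
[253.4 236.1] [0.3791 0.2272 0.008 ] [np.float64(0.041), np.float64(0.12)] yaw 14.5
[538.5 219. ] [ 0.4435 -0.7373  0.008 ] [np.float64(0.102), np.float64(0.153)] yaw 90.4
[349.8 194.7] [ 0.5224 -0.0982  0.008 ] [np.float64(0.129), np.float64(0.143)] yaw 174.0
[416.5 185.5] [ 0.5558 -0.3271  0.008 ] [np.float64(0.038), np.float64(0.122)] yaw 178.5
[251.4 182.6] [0.5619 0.2393 0.008 ] [np.float64(0.04), np.float64(0.119)] yaw 163.6
[303.9 183.7] [0.56   0.0588 0.008 ] [np.float64(0.099), np.float64(0.21)] yaw 159.3
[227. 133.] [0.7371 0.3305 0.008 ] [np.float64(0.065), np.float64(0.077)] yaw 90.4
[423.  118.7] [ 0.7934 -0.3556  0.008 ] [np.float64(0.07), np.float64(0.07)] yaw 71.0
box [[0.57862534 0.47653461 0.05      ]
 [0.58290513 0.34002508 0.05      ]
 [0.40999975 0.32280254 0.05      ]
 [0.40901175 0.46689558 0.05      ]]
```

View pics/c1.png

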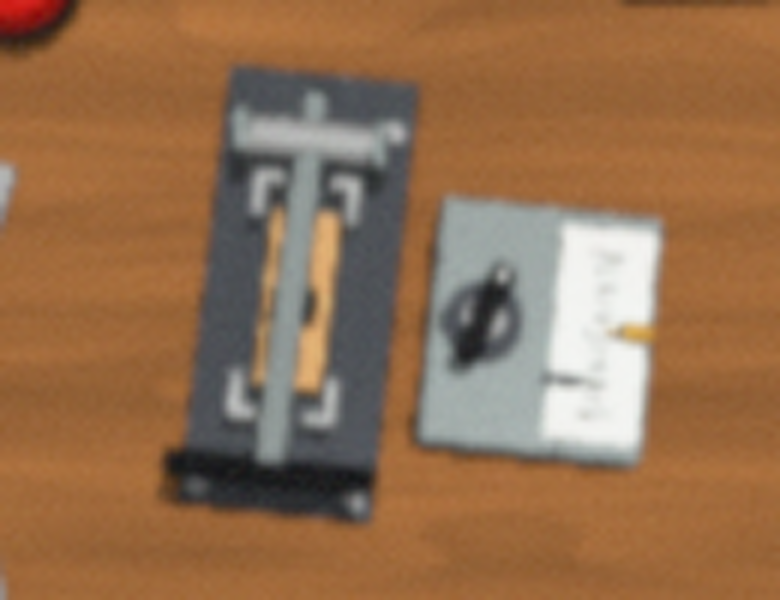

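View pics/c2.png

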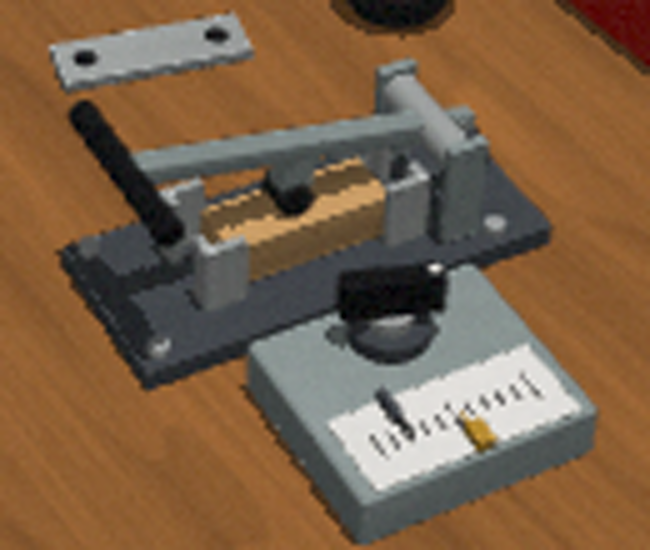

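The crops show the jig bed corners in c1 at (232,68), (418,85), (368,520) and (185,500). The knob bar runs (460,362)–(502,270), the pointer needle tip is near (580,380), and the brass marker tip near (610,332).

Run:
```python
from h import *
f=lambda p:np.array(p)/6+[260,140]-0.4
b=onz('top',f([[232,68],[418,85],[368,520],[185,500]]),.015); print(b.round(4)); c=b.mean(0)
x=(b[0]+b[1]-b[2]-b[3])/2; y=(b[0]+b[3]-b[1]-b[2])/2
print('ctr',c,np.linalg.norm(x),np.linalg.norm(y),np.degrees(np.arctan2(x[1],x[0])),np.degrees(np.arctan2(-y[0],y[1])))
h=onz('top',f([[445,198],[662,218],[635,465],[418,445]]),.035);hx=(h[0]+h[1]-h[2]-h[3])/2;hy=(h[0]+h[3]-h[1]-h[2])/2
print('housing',h.mean(0),np.linalg.norm(hx),np.linalg.norm(hy),np.degrees(np.arctan2(hx[1],hx[0])),np.degrees(np.arctan2(-hy[0],hy[1])))
k=onz('top',f([[460,362],[502,270]]),.079);print('knob',k.mean(0),np.degrees(np.arctan2(*(k[1]-k[0])[[1,0]])))
g=lambda p:np.array(p)/5+[265,165]-0.4
for a,s in (([172,462],[85,115]),([370,475],[170,235])): print('handle',tri('top',f(a),'side',g(s)))
bx=onz('top',[[178,175],[219,174],[222,226],[178,226]],.05).mean(0);print(bx)
print(delta([.5,.06,.4],None))
```

```text
[[ 6.725e-01  7.980e-02  1.500e-02]
 [ 6.632e-01 -2.730e-02  1.500e-02]
 [ 4.132e-01 -6.000e-04  1.500e-02]
 [ 4.237e-01  1.023e-01  1.500e-02]]
ctr [0.54315198 0.03853235 0.015     ] 0.25059219155086115 0.10544258807670027 -5.6420195455873365 -5.399574544801328
housing [ 0.51827081 -0.09585929  0.035     ] 0.1399963036883386 0.12141557317716851 -6.280685370825985 -4.93944487905967
knob [ 0.51991514 -0.0611715   0.079     ] -24.176672083322064
handle (array([0.43792993, 0.10028396, 0.11088868]), np.float64(0.0009716460321508759))
handle (array([ 0.43000876, -0.00147223,  0.10783489]), np.float64(0.0037363395995051894))
[0.49513549 0.40156445 0.05      ]
[array([-43.55, -37.19, -20.5 ]), ('cur yaw deg', np.float64(66.7), 'pos', array([0.2471, 0.5736, 0.1945]))]
```

arm_command(
  moves=[0,0,-1.5,6,0,0,-1.5,6,0,0,-1.5,6,0,0,-1.5,6,0,0,-1.5,6,0,0,-1.5,6,0,0,-1.5,6,0,0,-1.5,6,0,0,-1.5,6,0,0,-1.5,6,0,0,-1.5,6,0,0,-1.5,6],
  fingers=100,
)

```text
time: 1.1
ee_pos: [0.2472, 0.5738, 0.3756]
eef_rot: [0.741, 0.672, -0.0, 0.0]
ft_force: [-0.4, -0.1, 0.2]
width: 0.0871
grip_force: 0.0
```

Run:
```python
from h import *
i=r.camera_info('wrist');print(i,R.from_quat(i['attitude']).as_matrix().round(2)); s=r.read_state();print(s['joint_positions'],s['time'])
print(delta([.45,.04,.375],np.radians(-5.5)))
```

```text
{'fx': 309.70691628693146, 'fy': 309.70691628693146, 'cx': 322.1858727023631, 'cy': 196.578956667786, 'origin': array([0.25542488, 0.64990346, 0.56644644]), 'attitude': array([-0.139773  ,  0.0073691 , -0.04779233,  0.98900207])} [[ 1.    0.09  0.03]
 [-0.1   0.96  0.28]
 [-0.   -0.28  0.96]]
[-1.31292593  0.31217145  0.10723356  1.11926974 -0.03318209  1.71253908
 -1.31329387] 1.1
[array([-51.15,  25.4 ,   0.09]), np.float64(-0.1), ('cur yaw deg', np.float64(-5.6), 'pos', array([0.2472, 0.5738, 0.3756]))]
```

arm_command(
  moves=[-3.9,2,0,0,-3.9,2,0,0,-3.9,2,0,0,-3.9,2,0,0,-3.9,2,0,0,-3.9,2,0,0,-3.9,2,0,0,-3.9,2,0,0,-3.9,2,0,0,-3.9,2,0,0,-3.9,2,0,0,-3.9,3,0,0],
)

```text
time: 2.1
ee_pos: [0.4398, 0.1108, 0.3755]
eef_rot: [0.739, 0.674, 0.0, -0.0]
ft_force: [1.9, 1.4, -0.1]
width: 0.0873
grip_force: 0.0
```

arm_command(
  moves=[-2,0,0,0,-2,0,0,0,0,0,0,0,0,0,0,0],
)

```text
time: 2.43
ee_pos: [0.4363, 0.0727, 0.3753]
eef_rot: [0.74, 0.673, 0.0, -0.0]
ft_force: [-0.4, 0.3, 0.2]
width: 0.087
grip_force: 0.0
```

Run:
```python
from h import *
import json
i=r.camera_info('wrist');im=r.camera('wrist')[:,:,::-1];cv2.imwrite('pics/w1.png',im)
json.dump({k:np.array(v).tolist() for k,v in i.items()},open('w1.json','w'));print(i['origin'],r.read_state()['ee_pos'],r.read_state()['eef_rot'])
t=r.camera('top')[:,:,::-1];cv2.imwrite('pics/t1.png',t)
```

```text
[0.44422839 0.14851034 0.56626793] [0.43617382 0.07384266 0.37511333] [ 7.39079398e-01  6.73618271e-01  8.07051090e-05 -2.48956863e-04]
```

View pics/w1.png

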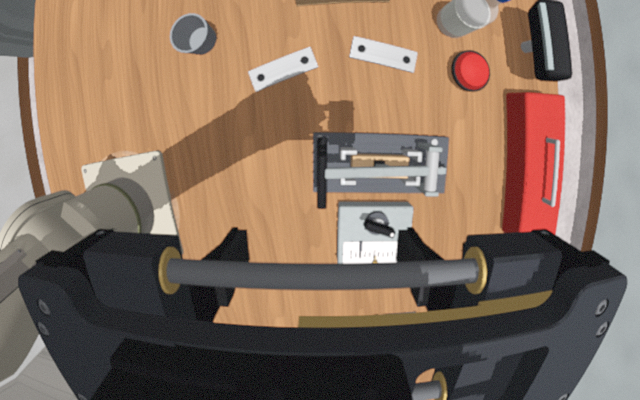

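The wrist picture shows the jig at (380,165), the handle at (321,172), the knob at (378,222), two straps at (283,68) and (383,53), and the lamp at (470,70).

Run:
```python
from h import *
im=cv2.imread('pics/w1.png')
cv2.imwrite('pics/c3.png',cv2.resize(im[125:270,300:460],None,fx=4,fy=4,interpolation=cv2.INTER_CUBIC))
im=cv2.imread('pics/t1.png'); cv2.imwrite('pics/t1c.png',im)
```

```text
(no output)
```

View pics/c3.png

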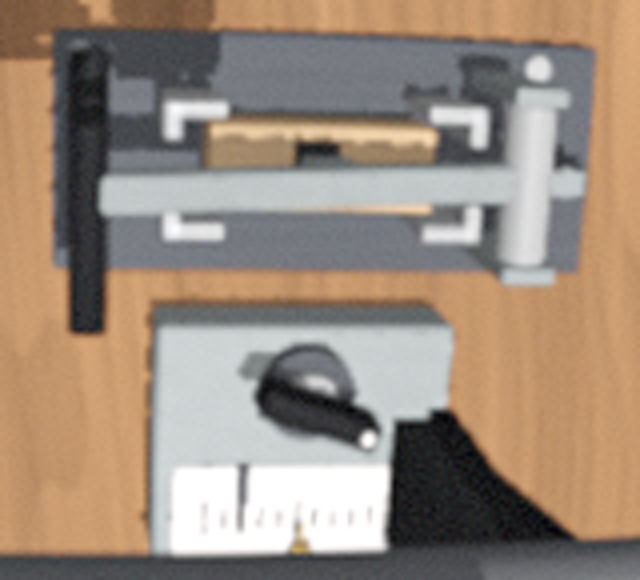

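View pics/t1c.png

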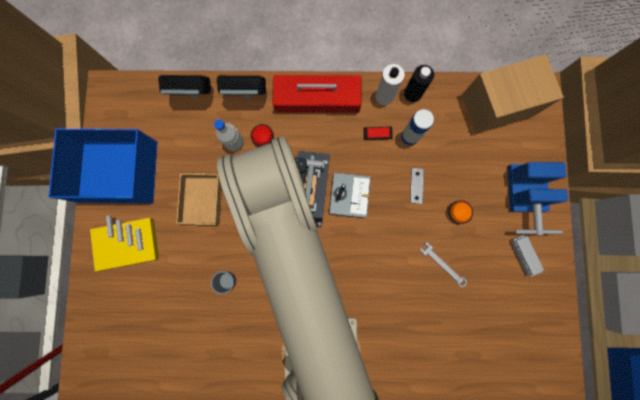

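Picture c3 shows bed corners at (55,32), (595,47), (577,272), (55,268) and guide corners at (165,103), (487,110), (478,240), (165,240). The knob bar runs from (265,390) to (375,440), the pointer needle is at x=242 and the marker at (300,520). t1 uncovers the area that was hidden before, and there is no fourth strap.

Run:
```python
from h import *
import json
I={k:np.array(v) for k,v in json.load(open('w1.json')).items()}
f=lambda p:(np.array(p,float)+.5)/4-.5+[300,125]
W=lambda p,z:onz('wrist',f(p),z,I)
def rect(b):
    # order: near-left, far-left, far-right, near-right
    x=(b[1]+b[2]-b[0]-b[3])/2;y=(b[0]+b[1]-b[2]-b[3])/2
    return b.mean(0).round(4),np.linalg.norm(x).round(4),np.linalg.norm(y).round(4),np.degrees([np.arctan2(x[1],x[0]),np.arctan2(-y[0],y[1])]).round(2)
print('bed',rect(W([[55,32],[595,47],[577,272],[55,268]],.015)))
for z in (.042,.057): print('guides',z,rect(W([[165,103],[487,110],[478,240],[165,240]],z)))
print('handle',W([[88,50],[88,332]],.112))
k=W([[265,390],[375,440]],.079);print('knob',k.mean(0),np.linalg.norm(k[1]-k[0]),np.degrees(np.arctan2(*(k[1]-k[0])[[1,0]])))
print('ptr',W([[242,528],[300,522],[300,545]],.037))
print('block',rect(W([[207,122],[437,127],[432,213],[207,205]],.045)))
g=lambda p:np.array(p)/6+[260,140]-.4
print('guides top',onz('top',g([[250,172],[360,178],[340,425],[228,415]]),.057).mean(0))
# hough-free handle ends from side/wrist
```

```text
bed (array([0.5447, 0.0438, 0.015 ]), np.float64(0.2526), np.float64(0.1089), array([-5.56, -5.52]))
guides 0.042 (array([0.5374, 0.0409, 0.042 ]), np.float64(0.1424), np.float64(0.0596), array([-5.28, -5.04]))
guides 0.057 (array([0.5348, 0.0439, 0.057 ]), np.float64(0.1383), np.float64(0.0579), array([-5.28, -5.04]))
handle [[0.4392081  0.10903758 0.112     ]
 [0.42905588 0.00128191 0.112     ]]
knob [ 0.52369395 -0.05637062  0.079     ] 0.05514277111540855 -30.904742362148774
ptr [[ 0.490743   -0.12861704  0.037     ]
 [ 0.51895571 -0.1285692   0.037     ]
 [ 0.51863371 -0.14119298  0.037     ]]
block (array([0.5348, 0.0446, 0.045 ]), np.float64(0.101), np.float64(0.0373), array([-6.28, -4.78]))
guides top [0.53312736 0.04028809 0.057     ]
```

```bash
cat >> h.py <<'E'
YAW=np.radians(-5.4); NEST=np.array([.534,.042,.015])
def J(x,y,z=0): # nest frame (z above bench) -> world
    c,s=np.cos(YAW),np.sin(YAW); return np.array([NEST[0]+c*x-s*y,NEST[1]+s*x+c*y,z])
def handle(th,dy=.033): return J(.085-.19*np.cos(th),dy,.068+.19*np.sin(th))
E
python3 - <<'E'
from h import *
print(handle(.2),delta(handle(.2)-[0,0,.019],YAW))
E
```

```text
[0.43634211 0.0843785  0.10574717] [array([ 0.99, -0.06, 28.83]), np.float64(0.2), ('cur yaw deg', np.float64(-5.2), 'pos', array([0.4361, 0.0744, 0.375 ]))]
```

arm_command(
  moves=[0.5,0,3.5,0,0.5,0,3.5,0,0,0,3.5,0,0,0,3.5,0,0,0,3.5,0,0,0,3.5,0,0,0,3.5,0,0,0,2.5,0,0,0,1.2,0,0,0,0.4,0,0,0,0,0,0,0,0,0],
)

```text
time: 3.53
ee_pos: [0.4377, 0.0841, 0.0899]
eef_rot: [0.739, 0.674, 0.0, 0.0]
ft_force: [0.6, -0.2, 0.6]
width: 0.087
grip_force: 0.0
```

arm_command(
  moves=[0,0,0,0,0,0,0,0,0,0,0,0,0,0,0,0,0,0,0,0,0,0,0,0],
  fingers=0,
  squeeze=15,
)

```text
time: 4.03
ee_pos: [0.4374, 0.0835, 0.0894]
eef_rot: [0.739, 0.674, 0.0, -0.0]
ft_force: [-0.2, 0.1, -0.6]
width: 0.0548
grip_force: 0.0
```

Run:
```python
from h import *
import json
im=r.camera('side')[:,:,::-1];cv2.imwrite('pics/s2.png',cv2.resize(im[100:280,200:440],None,fx=3,fy=3,interpolation=cv2.INTER_CUBIC))
P=[handle(t)-[0,0,.019] for t in (.2,.4,.6,.8,1.0,1.2,1.4,1.6,1.75,1.8)]
s=r.read_state();print(s['ee_pos'],s['width'],s['grip_force'])
M=R.from_quat(s['eef_rot']).as_matrix()
print((np.diff(P,axis=0)@M*100).round(2))
```

```text
[0.43732845 0.08353558 0.08933842] 0.05111022448339808 0.0
[[-0.    1.12 -3.62]
 [-0.    1.82 -3.33]
 [-0.    2.44 -2.9 ]
 [-0.    2.97 -2.36]
 [-0.    3.38 -1.72]
 [-0.01  3.66 -1.01]
 [-0.01  3.78 -0.27]
 [-0.    2.83  0.3 ]
 [-0.    0.93  0.19]]
```

View pics/s2.png

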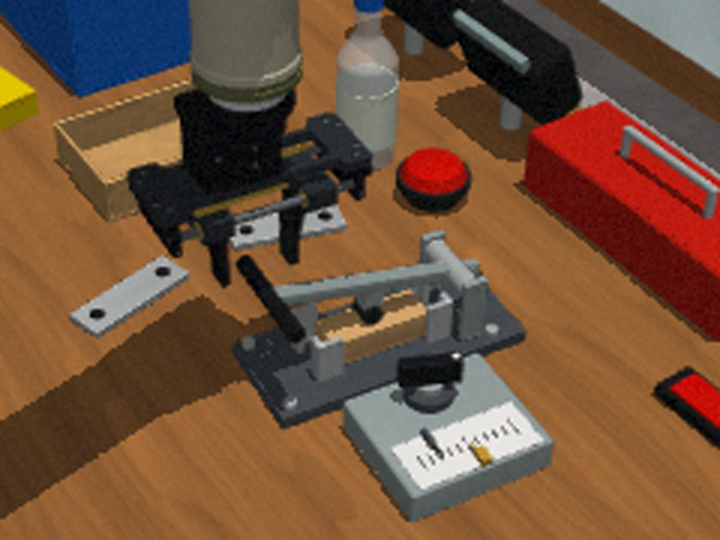

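The side picture shows the fingers straddling the handle's left end near (245,262), but they close slowly and need more time.

arm_command(
  moves=[0,0,0,0,0,0,0,0,0,0,0,0,0,0,0,0,0,0,0,0,0,0,0,0,0,0,0,0,0,0,0,0],
)

```text
time: 4.75
ee_pos: [0.4373, 0.0835, 0.0892]
eef_rot: [0.739, 0.674, 0.0, -0.0]
ft_force: [-0.8, -0.2, 0.4]
width: 0.0023
grip_force: 0.0
```

Run:
```python
from h import *
im=r.camera('side')[:,:,::-1];a=cv2.resize(im[140:250,240:370],None,fx=4,fy=4,interpolation=cv2.INTER_CUBIC)
im=r.camera('wrist')[:,:,::-1];b=cv2.resize(im[100:330,230:430],(383,440))
cv2.imwrite('pics/s3.png',np.hstack([a[:,:417],b]));print(proj('side',[r.read_state()['ee_pos'],handle(.2),handle(.2,.055)]),proj('wrist',[r.read_state()['ee_pos'],handle(.2),handle(.2,.055)]))
```

```text
[[284.73121532 197.40373397]
 [284.04176032 192.59343139]
 [280.50106852 187.82567527]] [[321.24084883 227.64916583]
 [319.47915691 236.43867963]
 [319.47166096 202.10377118]]
```

View pics/s3.png

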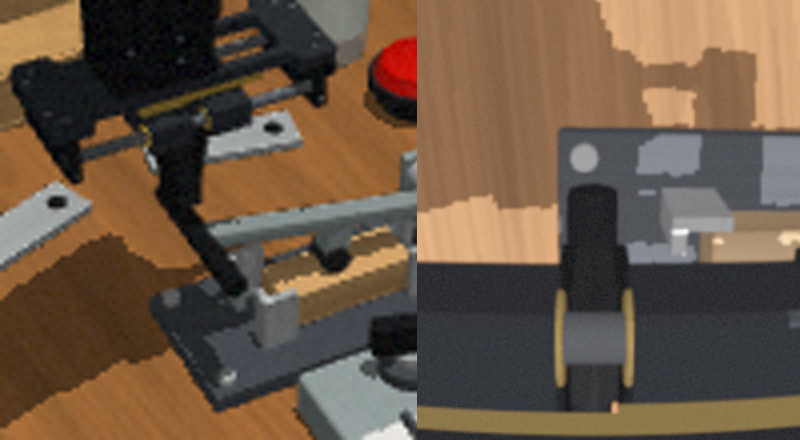

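The fingers seem to have closed on top of the bar: the bar shows past the tips at wrist pixel (321,228), with the width at 2 mm. I'll open, go lower and close again.

arm_command(
  moves=[0,0,0,0,0,0,0,0,0,0,0,0,0,0,0,0,0,0,0,0,0,0,0,0,0,0,0,0,0,0,0,0,0,0,0,0,0,0,0.8,0,0,0,0.8,0],
  fingers=70,
)

```text
time: 5.77
ee_pos: [0.4375, 0.0837, 0.0728]
eef_rot: [0.739, 0.674, 0.001, 0.0]
ft_force: [1.0, -0.4, 0.8]
width: 0.0595
grip_force: 0.0
```

arm_command(
  moves=[0,0,0,0,0,0,0,0,0,0,0,0,0,0,0,0,0,0,0,0,0,0,0,0,0,0,0,0,0,0,0,0,0,0,0,0,0,0,0,0,0,0,0,0],
  fingers=0,
)

```text
time: 6.68
ee_pos: [0.4366, 0.0836, 0.0732]
eef_rot: [0.739, 0.674, -0.0, -0.001]
ft_force: [-5.7, 1.2, 4.4]
width: 0.015
grip_force: 15.0
```

arm_command(
  moves=[0,0.2,-0.9,0,0,0.25,-0.9,0,0,0.3,-0.9,0,0,0.35,-0.9,0,0,0,0,0,0,0,0,0],
  squeeze=25,
)

```text
time: 7.18
ee_pos: [0.4474, 0.0825, 0.11]
eef_rot: [0.739, 0.674, -0.001, -0.001]
ft_force: [-8.8, 1.5, -1.4]
width: 0.015
grip_force: 25.0
```

Run:
```python
from h import *
im=r.camera('side')[:,:,::-1];a=cv2.resize(im[140:250,240:370],None,fx=4,fy=4,interpolation=cv2.INTER_CUBIC)
cv2.imwrite('pics/s4.png',a);s=r.read_state();print(s['ee_pos'],s['width'],s['grip_force'],s['ft_force'],proj('side',s['ee_pos']))
```

```text
[0.44730226 0.08244423 0.10976746] 0.014757030687135483 25.01029998064041 [-8.33790901  1.03753944 -1.93332065] [[287.96672352 190.36733969]]
```

View pics/s4.png

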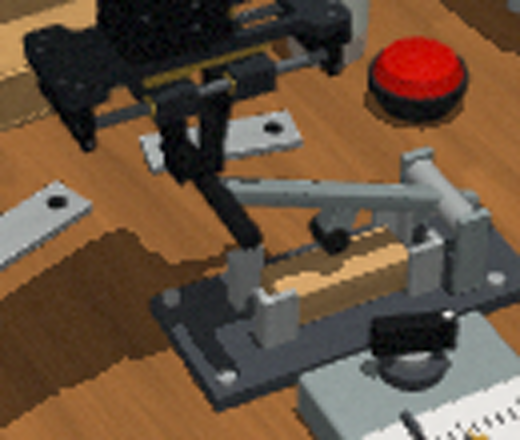

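The side picture shows the bar held near the fingertips (200,185) and the roller lifted off the block, so I'll carry on along the arc.

arm_command(
  moves=[0,0.6,-1.7,0,0,0.9,-1.6,0,0,1.1,-1.5,0,0,1.3,-1.4,0,0,1.4,-1.25,0,0,1.55,-1.1,0,0,0,0,0,0,0,0,0],
)

```text
time: 7.9
ee_pos: [0.5178, 0.0753, 0.198]
eef_rot: [0.74, 0.673, 0.001, 0.001]
ft_force: [-11.3, -2.8, 16.4]
width: 0.015
grip_force: 25.0
```

arm_command(
  moves=[0,-0.3,-0.4,0,0,0,0,0,0,0,0,0],
)

```text
time: 8.15
ee_pos: [0.5156, 0.0749, 0.1994]
eef_rot: [0.74, 0.673, 0.001, 0.002]
ft_force: [9.8, -2.7, -14.5]
width: 0.0144
grip_force: 24.3
```

arm_command(
  moves=[0,0.15,0.2,0,0,1.65,-0.95,0,0,1.7,-0.8,0,0,1.8,-0.6,0,0,0,0,0],
  squeeze=10,
)

```text
time: 8.57
ee_pos: [0.5702, 0.0702, 0.2231]
eef_rot: [0.739, 0.673, 0.002, 0.002]
ft_force: [-0.0, -1.5, 9.5]
width: 0.0156
grip_force: 10.0
```

arm_command(
  moves=[0,1.85,-0.4,0,0,1.85,-0.25,0,0,1.9,-0.05,0,0,0,0,0],
)

```text
time: 8.9
ee_pos: [0.6258, 0.065, 0.2288]
eef_rot: [0.739, 0.673, 0.001, 0.002]
ft_force: [3.7, -0.4, 3.9]
width: 0.0152
grip_force: 10.0
```

arm_command(
  moves=[0,1.9,0.15,0,0,1.6,0.25,0,0,0,0,0],
)

```text
time: 9.15
ee_pos: [0.6601, 0.0618, 0.2241]
eef_rot: [0.739, 0.673, 0.001, 0.002]
ft_force: [2.7, -0.3, -0.2]
width: 0.0156
grip_force: 10.0
```

arm_command(
  moves=[0,0,0,0,0,0,0,0,0,0,0,0,0,0,0,0,0,0,0,0,0,0,0,0,0,0,-3,0,0,0,-3,0,0,0,-3,0],
  fingers=70,
)

```text
time: 9.9
ee_pos: [0.6561, 0.0635, 0.3143]
eef_rot: [0.739, 0.674, -0.0, -0.001]
ft_force: [0.8, 0.5, -0.0]
width: 0.0597
grip_force: 0.0
```

Run:
```python
from h import *
s=r.read_state();print(s['ee_pos'],s['ft_force'],delta(J(-.16,0,.37),YAW))
```

```text
[0.65612426 0.06352191 0.31433873] [ 0.84542859  0.47842946 -0.02096793] [array([ -3.23, -27.97,  -5.53]), np.float64(0.1), ('cur yaw deg', np.float64(-5.3), 'pos', array([0.6561, 0.0635, 0.3143]))]
```

arm_command(
  moves=[0,0,-0.5,-7.1,0,0,-0.5,-7.1,0,0,-0.5,-7.1,0,0,-0.5,-7.1,0,0,-0.5,-7.1,0,0,-0.5,-7.1,0,0,-0.5,-7.1,0,0,-0.5,-7.1,0,0,0,-7.1,0,0,0,-7.1,0,0,0,-7.1,0,0,0,-7.1],
)

```text
time: 10.9
ee_pos: [0.6565, 0.0634, 0.3533]
eef_rot: [0.085, 0.996, 0.0, -0.0]
ft_force: [0.8, -0.7, -0.3]
width: 0.0612
grip_force: 0.0
```

arm_command(
  moves=[3,0,0,-4.7,4,0,0,0,4,0,0,0,4,0,0,0,4,0,0,0,1,0,0,0,0,0,0,0,0,0,0,0],
)

```text
time: 11.57
ee_pos: [0.458, 0.0845, 0.3538]
eef_rot: [0.047, 0.999, 0.001, 0.001]
ft_force: [0.6, 0.5, 0.3]
width: 0.0608
grip_force: 0.0
```

```bash
cat >> h.py <<'E'
def shot(n,k):
    i=r.camera_info(n);im=r.camera(n)[:,:,::-1].copy();cv2.imwrite(f'pics/{k}.png',im);return i,im
E
python3 - <<'E'
from h import *
i,im=shot('wrist','w5')
for P in (J(0,0,.045),J(.063,.023,.057)): print(proj('wrist',P,i))
hsv=cv2.cvtColor(im,cv2.COLOR_BGR2HSV)
cv2.imwrite('pics/w5c.png',cv2.resize(im[60:330,190:450],None,fx=2.2,fy=2.2))
print(r.read_state()['joint_positions'].round(2),delta(J(0,0,.0),YAW+np.pi/2))
t,im=shot('top','t5');s,im=shot('side','s5')
E
```

```text
[[300.65517818 202.89734319]]
[[314.32045989 239.95630721]]
[-0.63 -0.08  0.33  1.59  0.03  1.63  1.17] [array([-7.89, -3.52, 35.35]), np.float64(-0.0), ('cur yaw deg', np.float64(84.6), 'pos', array([0.4585, 0.0843, 0.3534]))]
```

View pics/w5c.png

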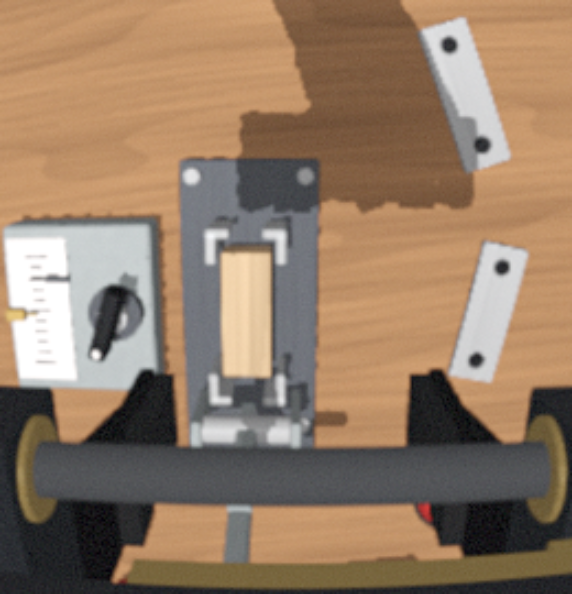

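The wrist picture shows the arm right back and the bare block at crop (247,314) between guide corners (205,230) and (287,403). The knob is at (112,325), the needle at (48,278), the marker at (22,314), and the straps are at (467,95) and (488,312).

```bash
cat >> h.py <<'E'
def rects(n,im,info,z,lo,hi,amin,amax,mask=None):
    hsv=cv2.cvtColor(im,cv2.COLOR_BGR2HSV); m=cv2.inRange(hsv,lo,hi); out=[]
    for c in cv2.findContours(m,0,1)[0]:
        if amin<cv2.contourArea(c)<amax:
            rc=cv2.minAreaRect(c); b=onz(n,cv2.boxPoints(rc),z,info)
            e=sorted([b[1]-b[0],b[2]-b[1]],key=np.linalg.norm)
            out.append((np.round(rc[0],1),b.mean(0).round(4),[round(float(np.linalg.norm(x)),3) for x in e],round(float(np.degrees(np.arctan2(e[1][1],e[1][0]))%180),1)))
    return out
def straps(n,im,info,z=.008):
    return [o for o in rects(n,im,info,z,(0,0,110),(180,60,255),100,4000) if .033<o[2][0]<.05 and .105<o[2][1]<.135]
E
python3 - <<'E'
from h import *
i=r.camera_info('wrist'); im=cv2.imread('pics/w5.png')
f=lambda p:(np.array(p,float)+.5)/2.2-.5+[190,60]
for nm,p,z in (('guides',[[205,230],[287,230],[285,403],[210,403]],.057),('block',[[222,250],[272,250],[271,378],[221,378]],.045),('bed far/near',[[181,159],[319,159],[319,440],[184,440]],.015)):
    b=onz('wrist',f(p),z,i);d=(b[2]+b[3]-b[0]-b[1])/2;print(nm,b.mean(0).round(4),np.linalg.norm(d).round(3),np.degrees(np.arctan2(d[1],d[0])).round(1))
for o in straps('wrist',im,i): print('strap w',o)
t=cv2.imread('pics/t5.png')
for o in straps('top',t,None): print('strap t',o)
hsv=cv2.cvtColor(t,cv2.COLOR_BGR2HSV);print(rects('top',t,None,.045,(8,90,185),(25,200,255),50,800))
k=onz('wrist',f([[98,355],[125,290]]),.079,i);print('knob',k,np.degrees(np.arctan2(*(k[0]-k[1])[[1,0]])))
k=onz('wrist',f([[33,278],[70,278],[30,314]]),.037,i);print('ptr,marker',k)
E
```

```text
guides [0.5344 0.0435 0.057 ] 0.137 -6.0
block [0.5348 0.0426 0.045 ] 0.103 -6.9
bed far/near [0.5375 0.0432 0.015 ] 0.241 -6.1
strap w (array([411.6, 201.7]), array([0.564 , 0.2423, 0.008 ]), [0.043, 0.121], 163.6)
strap w (array([401.1, 102.5]), array([0.3803, 0.2309, 0.008 ]), [0.042, 0.122], 15.7)
strap t (array([528.5, 254.5]), array([ 0.3244, -0.6958,  0.008 ]), [0.048, 0.134], 23.8)
strap t (array([416. , 185.5]), array([ 0.5558, -0.3254,  0.008 ]), [0.041, 0.122], 178.5)
[(array([492.7,  93.3]), array([ 0.8725, -0.5874,  0.045 ]), [0.026, 0.155], 17.0)]
knob [[ 0.54486552 -0.06893667  0.079     ]
 [ 0.49713369 -0.03950562  0.079     ]] -31.65763502837672
ptr,marker [[ 0.48983504 -0.12741655  0.037     ]
 [ 0.49311259 -0.09540016  0.037     ]
 [ 0.51948067 -0.13622365  0.037     ]]
```

arm_command(
  moves=[-2.5,-1.1,3,0,-2.5,-1.2,3,0,-2.5,-1.2,3,0,-0.4,0,4,0,0,0,4,0,0,0,4,0,0,0,4,0,0,0,3,0,0,0,2,0,0,0,2,0,0,0,1.3,0,0,0,0,0],
)

```text
time: 12.72
ee_pos: [0.5317, 0.041, 0.0167]
eef_rot: [0.048, 0.999, -0.001, -0.003]
ft_force: [0.0, 0.2, -0.4]
width: 0.061
grip_force: 0.0
```

arm_command(
  moves=[0,0,0,0,0,0,0,0,0,0,0,0,0,0,0,0,0,0,0,0,0,0,0,0,0,0,0,0],
  fingers=0,
  squeeze=25,
)

```text
time: 13.3
ee_pos: [0.5336, 0.0422, 0.0206]
eef_rot: [0.047, 0.999, 0.0, 0.0]
ft_force: [0.6, -0.3, -0.6]
width: 0.022
grip_force: 0.0
```

The block isn't gripped either: the width reads 22 mm with no force. Both misses suggest the physical tips sit higher than the reported TCP, so I'll check that in a picture.

Run:
```python
from h import *
i,im=shot('side','s6');print(r.read_state()['ee_pos'],r.read_state()['width'],r.read_state()['grip_force'])
cv2.imwrite('pics/s6c.png',cv2.resize(im[120:270,240:400],None,fx=3.9,fy=3.9,interpolation=cv2.INTER_CUBIC))
p=r.read_state()['ee_pos'];print(proj('side',[p+[0,0,z] for z in (0,.019,.025,.04,.07)]))
```

```text
[0.53350005 0.04216557 0.02043948] 0.01827220008599592 0.0
[[322.98422156 212.01739076]
 [323.13358222 206.9518904 ]
 [323.18136684 205.33129631]
 [323.30215381 201.23485972]
 [323.54956369 192.84406334]]
```

View pics/s6c.png

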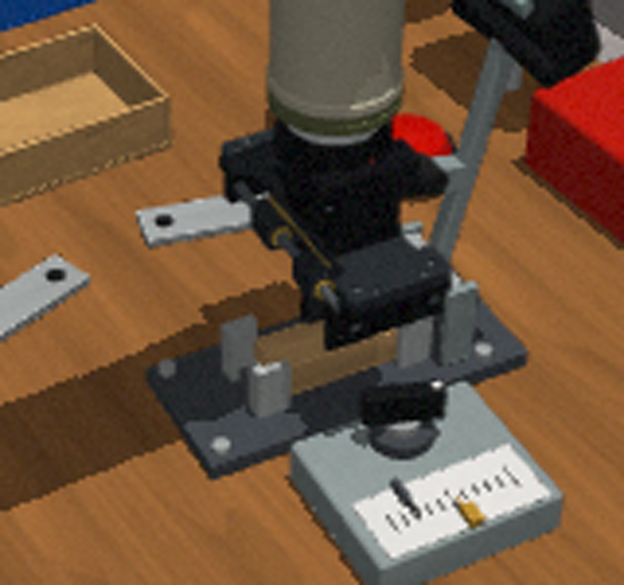

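The side picture shows the block still at (320,360) with the fingers above it. The gripper body's lower edge runs from (328,345) to (445,310), so I'll work out its height.

Run:
```python
from h import *
for p in ([328,345],[445,310],[440,255],[330,300]):
    px=np.array(p)/3.9-.4+[240,120]; o,d=ray('side',px)
    # intersect with the vertical plane jig y=-.095
    n=np.array([-np.sin(YAW),np.cos(YAW),0]); 
    for yy in (-.095,-.05,-.06,-.08):
        q=o+d[0]*(((J(0,yy)-o)@n)/(d[0]@n)); v=q-J(0,0); print(p,yy,'jig x',round(v@[np.cos(YAW),np.sin(YAW),0],4),'z',round(q[2],4))
px=np.array([185,205])/4-.4+[240,140];o,d=ray('side',px);t=(.0835-.005-o[1])/d[0][1];print('s3 tip',o+t*d[0])
```

```text
[328, 345] -0.095 jig x -0.0536 z 0.1342
[328, 345] -0.05 jig x -0.0276 z 0.087
[328, 345] -0.06 jig x -0.0333 z 0.0975
[328, 345] -0.08 jig x -0.0449 z 0.1185
[445, 310] -0.095 jig x 0.033 z 0.1286
[445, 310] -0.05 jig x 0.0643 z 0.0811
[445, 310] -0.06 jig x 0.0574 z 0.0916
[445, 310] -0.08 jig x 0.0434 z 0.1127
[440, 255] -0.095 jig x 0.0255 z 0.1774
[440, 255] -0.05 jig x 0.0564 z 0.1329
[440, 255] -0.06 jig x 0.0495 z 0.1428
[440, 255] -0.08 jig x 0.0358 z 0.1625
[330, 300] -0.095 jig x -0.0531 z 0.1713
[330, 300] -0.05 jig x -0.0271 z 0.1264
[330, 300] -0.06 jig x -0.0329 z 0.1364
[330, 300] -0.08 jig x -0.0444 z 0.1563
s3 tip [0.43868525 0.0785     0.11483202]
```

The gripper body and tips sit about 26 mm higher than reported, consistent across both misses. I'll account for that from now on.

arm_command(
  moves=[0,0,-1,0,0,0,0,0,0,0,0,0,0,0,0,0,0,0,0,0,0,0,0,0,0,0,0,0,0,0,0,0,0,0,1,0,0,0,1,0,0,0,1,0,0,0,0,0],
  fingers=70,
)

```text
time: 14.35
ee_pos: [0.5315, 0.0418, -0.0025]
eef_rot: [0.047, 0.999, -0.001, -0.002]
ft_force: [0.3, 0.9, 0.3]
width: 0.0609
grip_force: 0.0
```

arm_command(
  moves=[0,0,0,0,0,0,0,0,0,0,0,0,0,0,0,0,0,0,0,0,0,0,0,0,0,0,0,0],
  fingers=0,
)

```text
time: 14.93
ee_pos: [0.5337, 0.0422, 0.0006]
eef_rot: [0.047, 0.999, 0.0, 0.0]
ft_force: [0.1, 0.0, 3.2]
width: 0.038
grip_force: 25.0
```

arm_command(
  moves=[0,0,-1,0,0,0,-2,0,0,0,-3,0,0,0,-3,0,0,0,-2,0,0,0,-1,0,0,0,0,0],
)

```text
time: 15.52
ee_pos: [0.5346, 0.0423, 0.1226]
eef_rot: [0.047, 0.999, 0.001, 0.002]
ft_force: [1.0, -0.9, -1.2]
width: 0.0382
grip_force: 25.0
```

Run:
```python
from h import *
print(delta([.495,.403,.12],np.radians(90)),r.read_state()['width'],r.read_state()['joint_positions'].round(2))
```

```text
[array([ 7.35, 35.54,  0.29]), np.float64(-5.4), ('cur yaw deg', np.float64(84.6), 'pos', array([0.5346, 0.0423, 0.1226]))] 0.038205100499614314 [-0.54  0.19  0.42  1.82 -0.09  1.15  1.39]
```

arm_command(
  moves=[0.4,2,0,0,0.7,3.4,0,0,0.7,3.5,0,0,0.7,3.5,0,0,0.7,3.5,0,0,0.7,3.5,0,0,0.7,3.5,0,0,0.7,3.5,0,0,0.7,3.5,0,0,0.7,3.1,0,0,0.65,2.5,0,0,0,0,0,0],
)

```text
time: 16.52
ee_pos: [0.4895, 0.4086, 0.1175]
eef_rot: [0.043, 0.999, 0.0, -0.002]
ft_force: [-0.9, -0.0, -1.3]
width: 0.0379
grip_force: 25.0
```

arm_command(
  moves=[0,0,1.5,-5.4,0,0,3,0,0,0,3,0,0,0,3,0,0,0,1.2,0,0,0,0.8,0,0,0,0,0,0,0,0,0],
)

```text
time: 17.18
ee_pos: [0.4942, 0.4026, -0.004]
eef_rot: [0.0, 1.0, 0.0, 0.0]
ft_force: [-0.4, 0.2, -1.0]
width: 0.0375
grip_force: 25.0
```

arm_command(
  moves=[0,0,0,0,0,0,0,0,0,0,0,0,0,0,0,0,0,0,0,0,0,0,-2,0,0,0,-3,0,0,0,-4,0,0,0,-4,0,0,0,-4,0,0,0,-4,0,0,0,0,0],
  fingers=75,
)

```text
time: 18.18
ee_pos: [0.4965, 0.4045, 0.2148]
eef_rot: [0.0, 1.0, 0.005, 0.005]
ft_force: [1.5, 0.1, 0.6]
width: 0.0654
grip_force: 0.0
```

Run:
```python
from h import *
i,im=shot('wrist','w7')
for o in straps('wrist',im,i): print('w',o)
print('block',rects('wrist',im,i,.035,(8,60,185),(25,140,255),300,3000))
t,im=shot('top','t7')
for o in straps('top',im,None): print('t',o)
print(r.read_state()['ee_pos'],r.read_state()['time'])
```

```text
w (array([208. , 212.3]), array([0.5637, 0.2428, 0.008 ]), [0.042, 0.127], 161.5)
w (array([191.3,  84.4]), array([0.3801, 0.2313, 0.008 ]), [0.044, 0.123], 15.1)
block [(array([354.5, 296.4]), array([0.6806, 0.4542, 0.035 ]), [0.022, 0.102], 89.6), (array([354.5, 216.5]), array([0.558 , 0.4517, 0.035 ]), [0.073, 0.21], 90.0), (array([215.6, 123.6]), array([0.4335, 0.2626, 0.035 ]), [0.025, 0.25], 93.9), (array([98.9, 46.7]), array([0.3078, 0.0885, 0.035 ]), [0.023, 0.108], 86.8), (array([366.4,  17.9]), array([0.3063, 0.4605, 0.035 ]), [0.023, 0.116], 87.1)]
t (array([528.3, 254.6]), array([ 0.3239, -0.695 ,  0.008 ]), [0.049, 0.134], 22.4)
t (array([253.3, 236. ]), array([0.3794, 0.2274, 0.008 ]), [0.042, 0.121], 14.9)
t (array([416. , 185.5]), array([ 0.5558, -0.3254,  0.008 ]), [0.041, 0.122], 178.5)
t (array([251.5, 182.5]), array([0.5625, 0.2392, 0.008 ]), [0.042, 0.12], 163.6)
[0.49447359 0.40308702 0.20743189] 18.2833
```

Run:
```python
from h import *
print(delta([.563,.2405,.05],np.radians(73.6)))
```

```text
[array([ -6.81, -16.3 ,  15.71]), np.float64(16.4), ('cur yaw deg', np.float64(90.0), 'pos', array([0.4945, 0.4031, 0.2074]))]
```

arm_command(
  moves=[-1,-3,0,0,-1.5,-3.3,0,0,-1.5,-3.4,0,0,-1.5,-3.3,0,0,-1.3,-3.3,0,0,0,0,0,6,0,0,0,6,0,0,0,4.4,0,0,0,0],
)

```text
time: 19.03
ee_pos: [0.561, 0.239, 0.2036]
eef_rot: [0.145, 0.989, -0.001, -0.001]
ft_force: [-0.2, -0.1, 0.3]
width: 0.0652
grip_force: 0.0
```

arm_command(
  moves=[0,0,3,0,0,0,4,0,0,0,4,0,0,0,4,0,0,0,3,0,0,0,2,0,0,0,1.5,0,0,0,0.7,0,0,0,0,0,0,0,0,0,0,0,0,0],
)

```text
time: 19.95
ee_pos: [0.5624, 0.2398, -0.0156]
eef_rot: [0.142, 0.99, 0.001, 0.001]
ft_force: [-0.3, -0.1, 1.0]
width: 0.065
grip_force: 0.0
```

arm_command(
  moves=[0,0,0.2,0,0,0,0,0],
)

```text
time: 20.12
ee_pos: [0.5621, 0.2397, -0.0181]
eef_rot: [0.142, 0.99, 0.0, 0.0]
ft_force: [0.3, -0.5, -1.0]
width: 0.0652
grip_force: 0.0
```

arm_command(
  moves=[0,0,0.2,0,0,0,0,0,0,0,0,0],
)

```text
time: 20.37
ee_pos: [0.5616, 0.2394, -0.0207]
eef_rot: [0.143, 0.99, 0.0, 0.0]
ft_force: [-0.6, 0.3, 0.8]
width: 0.0655
grip_force: 0.0
```

arm_command(
  moves=[0,0,0.2,0,0,0,0,0,0,0,0,0],
)

```text
time: 20.62
ee_pos: [0.5616, 0.2394, -0.0229]
eef_rot: [0.143, 0.99, -0.0, -0.0]
ft_force: [0.1, -0.4, -0.6]
width: 0.0655
grip_force: 0.0
```

Close here.

arm_command(
  moves=[0,0,0,0,0,0,0,0,0,0,0,0,0,0,0,0,0,0,0,0,0,0,0,0,0,0,0,0],
  fingers=0,
  squeeze=40,
)

```text
time: 21.2
ee_pos: [0.5617, 0.2399, -0.0227]
eef_rot: [0.143, 0.99, 0.0, 0.0]
ft_force: [1.2, 1.6, -0.8]
width: 0.0388
grip_force: 40.0
```

arm_command(
  moves=[0,0,-1,0,0,0,-2,0,0,0,-3,0,0,0,-4,0,0,0,-4,-5,0,0,-2,-6,0,0,-1,0,0,0,0,0],
)

```text
time: 21.87
ee_pos: [0.5625, 0.2395, 0.1496]
eef_rot: [0.049, 0.999, 0.001, 0.001]
ft_force: [0.3, 0.4, -3.3]
width: 0.039
grip_force: 40.0
```

Run:
```python
from h import *
print(delta(J(0,0,.14),YAW+np.pi/2),r.read_state()['width'])
```

```text
[array([  0.91, -19.94,   0.92]), np.float64(-0.2), ('cur yaw deg', np.float64(84.4), 'pos', array([0.5625, 0.2395, 0.1496]))] 0.03904881818115696
```

arm_command(
  moves=[0.1,-2,0,0,0.2,-3.5,0,0,0.2,-3.5,0,0,0.2,-3.5,0,0,0.2,-3.5,0,0,0,-2.5,0,0,0,-1.4,0,-0.2,0,0,0,0,0,0,0,0],
)

```text
time: 22.62
ee_pos: [0.5327, 0.0413, 0.1454]
eef_rot: [0.048, 0.999, -0.0, -0.002]
ft_force: [0.7, 0.7, -3.9]
width: 0.039
grip_force: 40.0
```

Run:
```python
from h import *
i,im=shot('wrist','w8');s=r.read_state()
print(delta(J(0,0,.0),YAW+np.pi/2),s['width'])
zt=s['ee_pos'][2]+.0307
for o in rects('wrist',im,i,zt,(0,0,110),(180,60,255),300,20000): print(o)
cv2.imwrite('pics/w8c.png',cv2.resize(im[60:330,170:470],(720,648))[:600])
print(proj('wrist',[J(x,y,.057) for x,y in ((-.069,.029),(-.069,-.029),(.069,.029))],i))
```

```text
[array([-0.15, -0.04, 14.56]), np.float64(0.1), ('cur yaw deg', np.float64(84.7), 'pos', array([0.5329, 0.0425, 0.1456]))] 0.039101071043289075
(array([606.5, 367. ]), array([0.7925, 0.4187, 0.1763]), [0.175, 0.33], 38.6)
(array([322.5, 302.5]), array([0.5729, 0.0384, 0.1763]), [0.021, 0.05], 84.6)
(array([505.5, 289.8]), array([0.5844, 0.1671, 0.1763]), [0.017, 0.023], 172.7)
(array([ 74. , 212.3]), array([ 0.4993, -0.1324,  0.1763]), [0.023, 0.044], 0.2)
(array([199.2, 184.5]), array([ 0.4919, -0.0277,  0.1763]), [0.067, 0.074], 173.3)
(array([323.6, 167.3]), array([0.491 , 0.0468, 0.1763]), [0.051, 0.108], 178.1)
(array([23.7, 63.1]), array([ 0.3742, -0.1747,  0.1763]), [0.032, 0.104], 44.6)
(array([475.8,  41. ]), array([0.4219, 0.1391, 0.1763]), [0.022, 0.057], 15.3)
[[354.79049172 118.78191329]
 [290.09412272 118.78432645]
 [351.08739014 258.84749114]]
```

View pics/w8c.png

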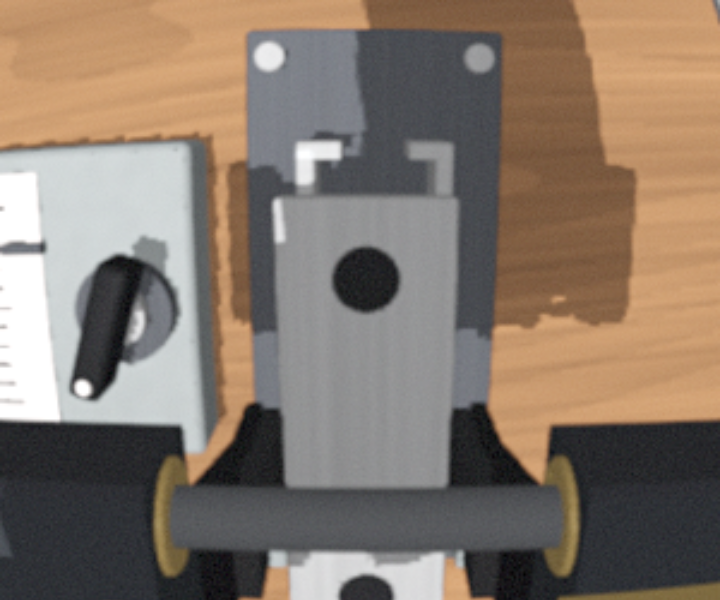

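The picture shows the held strap's near edge at crop row 196, cols 275–458. The near guide corners are at (297,142) and (453,142). I'll compare the two in the same view.

Run:
```python
from h import *
i=r.camera_info('wrist')
f=lambda p:(np.array(p,float)+.5)/2.4-.5+[170,60]
s=r.read_state();M=R.from_quat(s['eef_rot']).as_matrix()
def tool(P): return ((P-s['ee_pos'])@M*1000).round(1)
zt=s['ee_pos'][2]+.0307
print('strap near corners (tool mm)',tool(onz('wrist',f([[275,197],[458,198]]),zt,i)))
print('strap hole',tool(onz('wrist',f([[366,279]]),zt,i)))
print('strap sides low',tool(onz('wrist',f([[283,480],[450,480]]),zt,i)))
g=onz('wrist',f([[297,142],[453,142]]),.057,i);print('guides near outer',tool(g),g)
print('bed near corners',tool(onz('wrist',f([[248,32],[501,33]]),.015,i)))
```

```text
strap near corners (tool mm) [[ 58.7 -19.1 -30.5]
 [ 58.5  20.6 -30.6]]
strap hole [[ 40.4   0.6 -30.6]]
strap sides low [[ -9.2 -19.5 -30.7]
 [ -9.1  21.1 -30.7]]
guides near outer [[ 67.3 -25.2  88.8]
 [ 67.5  33.2  88.8]] [[0.46333133 0.02371798 0.057     ]
 [0.46857179 0.08181153 0.057     ]]
bed near corners [[114.8 -50.  130.9]
 [114.8  58.5 130.9]]
```

Run:
```python
from h import *
f=lambda p:(np.array(p,float)+.5)/2.4-.5+[170,60]
g=lambda p:np.array(p)/6+[260,140]-.4
h=lambda p:np.array(p)/3.9-.4+[240,120]
print('w',onz('wrist',f([[479,57],[269,57]]),.017))
print('t',onz('top',g([[195,487],[357,503],[395,132]]),.017))
print('s',onz('side',h([[167,368],[221,445],[484,350]]),.017))
f5=lambda p:(np.array(p,float)+.5)/2.2-.5+[190,60]
# same strap/lamp cross-check: strap C & A from side, top
im=cv2.imread('pics/side0.png')
for o in straps('side',im,None): print(o)
im=cv2.imread('pics/s6.png')
for o in straps('side',im,None): print(o)
```

```text
w [[0.43396081 0.10057774 0.017     ]
 [0.42598997 0.01166368 0.017     ]]
t [[ 0.43092414  0.09660767  0.017     ]
 [ 0.42257328  0.00565062  0.017     ]
 [ 0.63502891 -0.01429141  0.017     ]]
s [[ 0.43663718  0.09965431  0.017     ]
 [ 0.42843103  0.01350043  0.017     ]
 [ 0.63840612 -0.00787358  0.017     ]]
(array([350.6, 374.1]), array([ 0.3159, -0.3801,  0.008 ]), [0.037, 0.112], 47.5)
(array([419.1, 302.2]), array([ 0.5573, -0.3262,  0.008 ]), [0.044, 0.13], 176.7)
(array([243. , 197.5]), array([0.3827, 0.2315, 0.008 ]), [0.044, 0.132], 15.8)
(array([294.6, 174.2]), array([0.565, 0.243, 0.008]), [0.041, 0.123], 164.1)
(array([350.6, 374.1]), array([ 0.3159, -0.3801,  0.008 ]), [0.037, 0.112], 47.5)
(array([419.1, 302.2]), array([ 0.5572, -0.3262,  0.008 ]), [0.045, 0.13], 175.9)
(array([243. , 197.5]), array([0.3826, 0.2313, 0.008 ]), [0.044, 0.132], 15.8)
```

Wrist and side views agree, so the top camera is the outlier in y by about -3 mm. I'll shift +2.5 mm along tool y, come down close above the guides and compare again.

arm_command(
  moves=[0,0.25,2,0,0,0,3,0,0,0,3,0,0,0,1.8,0,0,0,0.5,0,0,0,0,0,0,0,0,0],
)

```text
time: 23.25
ee_pos: [0.5345, 0.0453, 0.0447]
eef_rot: [0.045, 0.999, 0.0, 0.0]
ft_force: [-0.5, -1.3, -2.1]
width: 0.0388
grip_force: 40.0
```

Run:
```python
from h import *
i,im=shot('wrist','w9');s=r.read_state();M=R.from_quat(s['eef_rot']).as_matrix();print(s['ee_pos'])
zt=s['ee_pos'][2]+.0307;W=lambda x,y,z:s['ee_pos']+M@np.array([x,y,0])+[0,0,z-s['ee_pos'][2]]
g=cv2.cvtColor(im,cv2.COLOR_BGR2GRAY)
for nm,x,z in (('strap',.045,zt),('guide',.0655,.057),('guide2',.060,.057)):
    ys=np.arange(-.04,.04001,.001);v=cv2.remap(g,*[proj('wrist',[W(x,y,z) for y in ys],i)[:,k].astype(np.float32) for k in (0,1)],cv2.INTER_LINEAR).ravel()
    print(nm,[(int(round(y*1000)),int(a)) for y,a in zip(ys,v)])
for nm,y,z in (('strap x',.01,zt),('guide x',.0235+.003,.057),('guide x-',-.0205,.057)):
    xs=np.arange(.045,.08,.001);v=cv2.remap(g,*[proj('wrist',[W(x,y,z) for x in xs],i)[:,k].astype(np.float32) for k in (0,1)],cv2.INTER_LINEAR).ravel()
    print(nm,[(int(round(x*1000)),int(a)) for x,a in zip(xs,v)])
```

```text
[0.53506232 0.0452496  0.04534347]
strap [(-40, 85), (-39, 76), (-38, 77), (-37, 75), (-36, 77), (-35, 76), (-34, 80), (-33, 78), (-32, 77), (-31, 79), (-30, 77), (-29, 78), (-28, 79), (-27, 75), (-26, 76), (-25, 76), (-24, 78), (-23, 76), (-22, 76), (-21, 79), (-20, 77), (-19, 133), (-18, 150), (-17, 151), (-16, 153), (-15, 151), (-14, 153), (-13, 155), (-12, 152), (-11, 152), (-10, 155), (-9, 156), (-8, 154), (-7, 151), (-6, 122), (-5, 54), (-4, 36), (-3, 32), (-2, 32), (-1, 32), (0, 30), (1, 36), (2, 33), (3, 33), (4, 38), (5, 32), (6, 45), (7, 119), (8, 154), (9, 153), (10, 156), (11, 156), (12, 155), (13, 153), (14, 155), (15, 154), (16, 152), (17, 152), (18, 153), (19, 151), (20, 149), (21, 91), (22, 74), (23, 77), (24, 79), (25, 75), (26, 75), (27, 74), (28, 80), (29, 75), (30, 75), (31, 78), (32, 75), (33, 79), (34, 75), (35, 76), (36, 76), (37, 77), (38, 73), (39, 80), (40, 95)]
guide [(-40, 129), (-39, 130), (-38, 129), (-37, 130), (-36, 132), (-35, 129), (-34, 128), (-33, 129), (-32, 130), (-31, 124), (-30, 192), (-29, 254), (-28, 248), (-27, 245), (-26, 246), (-25, 248), 
[... 2017 characters left out ...]
1, 153), (52, 153), (53, 154), (54, 154), (55, 155), (56, 151), (57, 153), (58, 152), (59, 152), (60, 154), (61, 156), (62, 153), (63, 153), (64, 155), (65, 156), (66, 156), (67, 156), (68, 157), (69, 126), (70, 87), (71, 78), (72, 76), (73, 81), (74, 80), (75, 79), (76, 78), (77, 78), (78, 80), (79, 81)]
guide x- [(45, 149), (46, 165), (47, 225), (48, 235), (49, 234), (50, 234), (51, 234), (52, 233), (53, 234), (54, 234), (55, 235), (56, 234), (57, 189), (58, 115), (59, 103), (60, 107), (61, 107), (62, 110), (63, 184), (64, 239), (65, 238), (66, 238), (67, 238), (68, 240), (69, 221), (70, 135), (71, 91), (72, 100), (73, 112), (74, 131), (75, 132), (76, 130), (77, 132), (78, 130), (79, 132)]
```

Comparing at close range, the strap centre is at +0.8 mm and the guides' at −0.5 mm in tool y, with x within 0.6 mm. I'll correct that and lower.

arm_command(
  moves=[0.05,-0.12,0,0,0,0,0.7,0,0,0,0.7,0,0,0,0.7,0,0,0,0.7,0,0,0,0.7,0,0,0,0,0],
)

```text
time: 23.88
ee_pos: [0.5324, 0.0433, 0.0074]
eef_rot: [0.045, 0.999, -0.0, -0.001]
ft_force: [0.1, 1.0, -2.7]
width: 0.0387
grip_force: 40.0
```

arm_command(
  moves=[0,0,0.6,0,0,0,0.5,0,0,0,0.3,0,0,0,0.1,0,0,0,0,0,0,0,0,0],
)

```text
time: 24.38
ee_pos: [0.5337, 0.0435, -0.0056]
eef_rot: [0.045, 0.999, 0.0, 0.0]
ft_force: [0.4, -0.3, -2.8]
width: 0.0389
grip_force: 40.0
```

arm_command(
  moves=[0,0,0.15,0,0,0,0,0,0,0,0,0],
)

```text
time: 24.63
ee_pos: [0.5336, 0.0436, -0.0072]
eef_rot: [0.045, 0.999, 0.0, 0.0]
ft_force: [-0.5, 0.1, -3.8]
width: 0.039
grip_force: 40.0
```

arm_command(
  moves=[0,0,0,0,0,0,0,0,0,0,0,0,0,0,0,0,0,0,0,0,0,0,-2,0,0,0,-3,0,0,0,-4,0,0,0,-4,0,0,0,-3,0,0,0,0,0,0,0,0,0],
  fingers=75,
)

```text
time: 25.63
ee_pos: [0.5348, 0.0437, 0.1547]
eef_rot: [0.045, 0.999, 0.001, 0.002]
ft_force: [0.2, -0.7, -1.0]
width: 0.0652
grip_force: 0.0
```

```bash
cat >> h.py <<'E'
NEST=np.array([.5340,.0436,.015])
E
python3 - <<'E'
from h import *
i,im=shot('wrist','w10')
print('nest strap',[o for o in straps('wrist',im,i,.023)]); print('bench',straps('wrist',im,i))
t,im=shot('top','t10');print('t',straps('top',im,None))
print(delta([.381,.230,.05],np.radians(15.2+90)),'C',delta([.557,-.3245,.05],np.radians(88)),r.read_state()['time'])
print(proj('wrist',J(0,0,.023),i),proj('wrist',[[.381,.23,.008]],i))
E
```

```text
nest strap [(array([470.5,  40.5]), array([0.3868, 0.2251, 0.023 ]), [0.043, 0.112], 15.4)]
bench [(array([470.5,  40.5]), array([0.3835, 0.2332, 0.008 ]), [0.045, 0.117], 15.4)]
t [(array([528.3, 254.6]), array([ 0.324 , -0.6951,  0.008 ]), [0.048, 0.134], 22.8), (array([253.3, 236. ]), array([0.3794, 0.2274, 0.008 ]), [0.042, 0.121], 14.9), (array([416. , 185.5]), array([ 0.5558, -0.3254,  0.008 ]), [0.041, 0.122], 178.5)]
[array([16.82, 17.19, 10.21]), np.float64(-20.4), ('cur yaw deg', np.float64(84.8), 'pos', array([0.533 , 0.0435, 0.152 ]))] C [array([ -5.73, -36.43,  10.2 ]), np.float64(-3.2), ('cur yaw deg', np.float64(84.8), 'pos', array([0.533 , 0.0435, 0.152 ]))] 25.7333
[[321.17062508 179.79995723]] [[469.63284796  37.23685361]]
```

arm_command(
  moves=[1.5,1.5,0,0,2.6,2.7,0,0,2.6,2.7,0,0,2.6,2.7,0,0,2.6,2.7,0,0,2.6,2.7,0,0,2.3,2.2,0,0,0,0,0,-7,0,0,0,-7,0,0,0,-6.4,0,0,0,0],
)

```text
time: 26.65
ee_pos: [0.381, 0.2296, 0.1514]
eef_rot: [-0.135, 0.991, -0.001, -0.001]
ft_force: [-0.8, -0.4, -0.1]
width: 0.065
grip_force: 0.0
```

Run:
```python
from h import *
i,im=shot('wrist','w11')
print('bench',straps('wrist',im,i))
print(delta([.381,.230,.0],np.radians(15.2+90)),r.read_state()['joint_positions'].round(2))
```

```text
bench [(array([  4.5, 195.5]), array([ 0.557, -0.322,  0.008]), [0.047, 0.126], 177.9), (array([324.5, 177. ]), array([0.3806, 0.2325, 0.008 ]), [0.04, 0.121], 16.5)]
[array([-0.02,  0.06, 15.15]), np.float64(-0.1), ('cur yaw deg', np.float64(105.1), 'pos', array([0.3812, 0.2296, 0.1515]))] [-0.82 -0.04  0.18  1.98  0.01  1.21  1.18]
```

arm_command(
  moves=[0,0.1,3,-0.5,0,0,4,0,0,0,4,0,0,0,3,0,0,0,2,0,0,0,1.1,0,0,0,0,0,0,0,0,0],
)

```text
time: 27.37
ee_pos: [0.3811, 0.2304, -0.0188]
eef_rot: [-0.135, 0.991, -0.001, -0.001]
ft_force: [-0.1, 0.3, 0.4]
width: 0.0654
grip_force: 0.0
```

arm_command(
  moves=[0,0,0.2,0,0,0,0.1,0,0,0,0,0],
)

```text
time: 27.62
ee_pos: [0.382, 0.2314, -0.0207]
eef_rot: [-0.136, 0.991, 0.0, 0.001]
ft_force: [-0.2, 0.1, 0.5]
width: 0.0652
grip_force: 0.0
```

arm_command(
  moves=[0,0,0,0,0,0,0,0,0,0,0,0,0,0,0,0,0,0,0,0,0,0,0,0,0,0,0,0],
  fingers=0,
)

```text
time: 28.2
ee_pos: [0.3817, 0.2311, -0.0212]
eef_rot: [-0.136, 0.991, 0.0, 0.0]
ft_force: [-0.1, 0.2, 0.8]
width: 0.0385
grip_force: 40.0
```

arm_command(
  moves=[0,0,-1,0,0,0,-2,0,0,0,-3,0,0,0,-4,0,0,0,-4,6,0,0,-2,7,0,0,-1,7,0,0,0,0],
)

```text
time: 28.87
ee_pos: [0.3826, 0.2317, 0.1517]
eef_rot: [0.041, 0.999, 0.002, 0.002]
ft_force: [0.8, 0.5, -3.7]
width: 0.0381
grip_force: 40.0
```

Run:
```python
from h import *
print(delta(J(0,0,.14),YAW+np.pi/2),r.read_state()['width'])
```

```text
[array([-16.61, -17.51,   1.16]), np.float64(0.7), ('cur yaw deg', np.float64(85.3), 'pos', array([0.3826, 0.2317, 0.1517]))] 0.03811341725587023
```

arm_command(
  moves=[-1.5,-1.5,0,0.7,-2.6,-2.8,0,0,-2.6,-2.8,0,0,-2.6,-2.8,0,0,-2.6,-2.8,0,0,-2.6,-2.8,0,0,-2.1,-2,0,0,0,0,0,0,0,0,2,0,0,0,3,0,0,0,3,0,0,0,2,0],
)

```text
time: 29.87
ee_pos: [0.5295, 0.0419, 0.0451]
eef_rot: [0.041, 0.999, -0.001, -0.002]
ft_force: [-0.4, 1.0, -3.3]
width: 0.0377
grip_force: 40.0
```

arm_command(
  moves=[0,0,0,0,0,0,0,0,0,0,0,0],
)

```text
time: 30.12
ee_pos: [0.5324, 0.0423, 0.0497]
eef_rot: [0.043, 0.999, 0.0, 0.0]
ft_force: [0.3, 0.6, -1.9]
width: 0.0381
grip_force: 40.0
```

```bash
cat >> h.py <<'E'
def fit(zt_off,name):
    """edges (tool mm) of the held strap and of the near guides"""
    i,im=shot('wrist',name);s=r.read_state();M=R.from_quat(s['eef_rot']).as_matrix();g=cv2.GaussianBlur(cv2.cvtColor(im,cv2.COLOR_BGR2GRAY),(3,3),0)
    def prof(pts):
        p=proj('wrist',pts,i).astype(np.float32);return cv2.remap(g,p[:,:1],p[:,1:],cv2.INTER_LINEAR).ravel().astype(float)
    W=lambda x,y,z:np.r_[(s['ee_pos']+M@np.array([x,y,0]))[:2],z]
    zt=s['ee_pos'][2]+zt_off; ys=np.arange(-.040,.0401,.0005); xs=np.arange(.045,.080,.0005)
    def ends(v,t):k=np.where(np.abs(np.gradient(v))>t)[0];return k
    for nm,x,z in (('strap',.048,zt),('guideA',.0655,.057),('guideB',.0665,.057)):
        v=prof([W(x,y,z) for y in ys]);k=ends(v,12);print(nm,'y edges',(ys[k]*1000).tolist())
    for nm,y,z in (('strap',.012,zt),('strap',-.012,zt),('guide',.025,.057),('guide',-.025,.057)):
        v=prof([W(x,y,z) for x in xs]);k=ends(v,12);print(nm,'x edges',(xs[k]*1000).tolist())
    print(delta(J(0,0,0),YAW+np.pi/2))
E
python3 - <<'E'
from h import *
fit(.0292,'w12')
E
```

```text
strap y edges [-23.999999999999986, -23.499999999999986, -22.999999999999986, -5.49999999999997, -4.99999999999997, -4.499999999999969, -3.999999999999969, 5.50000000000004, 6.00000000000004, 6.500000000000041, 7.000000000000041, 20.500000000000053, 21.000000000000053, 22.500000000000053, 27.50000000000006, 28.00000000000006, 28.50000000000006]
guideA y edges [-27.49999999999999, -26.99999999999999, -26.49999999999999, -25.99999999999999, -13.499999999999977, -12.999999999999977, -12.499999999999977, -10.499999999999975, -9.999999999999973, 15.500000000000048, 16.00000000000005, 31.500000000000064, 32.000000000000064, 32.500000000000064, 33.000000000000064]
guideB y edges [-27.49999999999999, -26.99999999999999, -26.49999999999999, -25.99999999999999, -13.499999999999977, -12.999999999999977, -12.499999999999977, -9.999999999999973, 31.500000000000064, 32.000000000000064, 32.500000000000064]
strap x edges [62.500000000000014, 63.000000000000014]
strap x edges [63.500000000000014, 64.00000000000001, 64.50000000000001, 65.00000000000001, 68.00000000000001, 68.50000000000001, 69.00000000000001, 69.50000000000001, 70.00000000000001, 72.50000000000003, 73.00000000000003]
guide x edges [68.00000000000001, 68.50000000000001]
guide x edges [49.0, 49.5, 50.0, 50.5, 67.00000000000001, 67.50000000000001, 68.00000000000001, 68.50000000000001]
[array([-0.1 ,  0.12,  5.02]), np.float64(0.5), ('cur yaw deg', np.float64(85.1), 'pos', array([0.5328, 0.0425, 0.0501]))]
```

Run:
```python
from h import *
i=r.camera_info('wrist');im=cv2.imread('pics/w12.png');s=r.read_state();M=R.from_quat(s['eef_rot']).as_matrix();g=cv2.cvtColor(im,cv2.COLOR_BGR2GRAY)
zt=s['ee_pos'][2]+.0292;W=lambda x,y,z:np.r_[(s['ee_pos']+M@np.array([x,y,0]))[:2],z]
ys=np.arange(-.034,.0345,.002)
print('y',(ys*1000).astype(int))
for x in (.015,.025,.035,.045,.055,.06,.065):
    p=proj('wrist',[W(x,y,zt) for y in ys],i).astype(np.float32);print(int(x*1000),cv2.remap(g,p[:,:1],p[:,1:],1).ravel())
print(s['width'],s['grip_force'],s['ft_force'],s['torque'])
```

```text
y [-34 -32 -30 -27 -25 -23 -21 -19 -17 -15 -13 -11  -9  -7  -5  -3  -1   0
   2   4   6   8  10  12  14  16  18  20  22  24  26  28  30  32  34]
15 [ 74  76  79  77  75  75  76  82 149 154 151 150 155 152 148 149 152 151
 153 150 155 151 153 153 154 152 151 151  73  78  77  73  73  82  79]
25 [ 79  79  81  77  76  78  79  76 149 152 153 150 155 155 149 150 153 152
 154 150 153 154 153 155 154 154 152 151  75  78  78  75  75  77  79]
35 [ 76  81  76  77  77  77  78  74 150 153 154 152 156 156 152 152 153 125
 125 150 156 154 155 155 153 155 152 152  74  76  79  73  74  77  76]
45 [ 79  78  79  78  80  77  84  81 149 155 152 154 158 156  97  33  33  28
  36  34  38  95 154 157 154 155 153 154  79 115 112 101  76  77  77]
55 [126 133 131 126 125  99 241 239 230 238 160 153 155 157 152 153 155 153
 154 151 155 156 155 155 154 156 154 154 104 153 154 141  76  77  76]
60 [130 132 133 132 129 137 240 240 228 237 151 158 155 159 153 153 155 154
 155 153 154 154 154 154 151 151 151 151 111 155 156 147  74  76  76]
65 [132 132 134 131 132 130 248 249 248 240 240 240 157 107  81  80  81  79
  77  77  83  76  80 100 120 154 156 157 155 154 154 145  77  78  75]
0.03782545635961594 39.99089241027832 [-0.10449477 -0.16003663 -2.53222208] [ 0.016691   -0.02633831  0.05959027]
```

Measured: the strap centre is at (+2.7,+1.2) mm and the nest at (−0.8,+2.7) mm in tool axes, so the shift is (−3.5,+1.5) mm.

arm_command(
  moves=[-0.35,0.15,0,0.3,0,0,0.7,0,0,0,0.7,0,0,0,0.7,0,0,0,0.7,0,0,0,0.6,0,0,0,0,0,0,0,0,0],
)

```text
time: 30.83
ee_pos: [0.5351, 0.0434, 0.0142]
eef_rot: [0.046, 0.999, -0.0, -0.0]
ft_force: [0.0, -0.6, -2.5]
width: 0.0379
grip_force: 40.0
```

arm_command(
  moves=[0,0,0.5,0,0,0,0.4,0,0,0,0.3,0,0,0,0,0,0,0,0,0],
)

```text
time: 31.25
ee_pos: [0.5354, 0.0435, 0.0026]
eef_rot: [0.046, 0.999, -0.0, -0.0]
ft_force: [0.2, -0.1, -2.1]
width: 0.0381
grip_force: 40.0
```

arm_command(
  moves=[0,0,0,0,0,0,0,0,0,0,0,0,0,0,0,0,0,0,0,0,0,0,-2,0,0,0,-3,0,0,0,-4,0,0,0,-4,0,0,0,-3,0,0,0,0,0,0,0,0,0],
  fingers=75,
)

```text
time: 32.25
ee_pos: [0.5367, 0.0438, 0.1647]
eef_rot: [0.046, 0.999, 0.001, 0.002]
ft_force: [1.0, -0.4, -1.0]
width: 0.0649
grip_force: 0.0
```

Run:
```python
from h import *
i,im=shot('wrist','w13');t,it=shot('top','t13');s_,is_=shot('side','s13')
print('w',straps('wrist',im,i));print('t',straps('top',it,None));print('s',straps('side',is_,None))
g=cv2.cvtColor(im,cv2.COLOR_BGR2GRAY)
for z,x in ((.031,-.05),):
    ys=np.arange(-.04,.0401,.002);p=proj('wrist',[J(x,y,z) for y in ys],i).astype(np.float32);print(cv2.remap(g,p[:,:1],p[:,1:],1).ravel())
xs=np.arange(-.08,-.05,.001);p=proj('wrist',[J(x,0,.031) for x in xs],i).astype(np.float32);print(cv2.remap(g,p[:,:1],p[:,1:],1).ravel())
print('C',delta([.557,-.3245,.15],np.radians(88)))
```

```text
w []
t [(array([528.3, 254.6]), array([ 0.324 , -0.6951,  0.008 ]), [0.048, 0.134], 22.6), (array([416. , 185.5]), array([ 0.5558, -0.3254,  0.008 ]), [0.041, 0.122], 178.5)]
s [(array([350.6, 374.3]), array([ 0.3156, -0.3804,  0.008 ]), [0.037, 0.111], 47.5), (array([419.1, 302.1]), array([ 0.5574, -0.326 ,  0.008 ]), [0.045, 0.13], 177.1)]
[ 75  75  75  74 107 202 216 204 157  96  87 144 149 150 150 152 152 147
 147 147 138 139 143 153 152 149 151 150 149 151 136  89 101 130 149 149
 137  80  72  77  72]
[122 124 124 124 125 124 126 124 125 124 125 125 124 127 124 127 129 126
 109 100 117 139 149 149 148 149 149 148 150 151]
C [array([ -5.62, -36.43,   1.17]), np.float64(-3.3), ('cur yaw deg', np.float64(84.7), 'pos', array([0.5348, 0.0435, 0.1616]))]
```

arm_command(
  moves=[-0.4,-2,0,0,-0.5,-3.5,0,0,-0.5,-3.5,0,0,-0.5,-3.5,0,0,-0.5,-3.5,0,0,-0.6,-3.5,0,0,-0.6,-3.5,0,0,-0.6,-3.5,0,0,-0.6,-3.5,0,0,-0.6,-3.5,0,0,-0.4,-3,0,0,0,0,0,-3.3],
)

```text
time: 33.4
ee_pos: [0.5563, -0.3323, 0.1608]
eef_rot: [0.022, 1.0, -0.002, -0.002]
ft_force: [-1.2, -1.0, 0.5]
width: 0.0654
grip_force: 0.0
```

arm_command(
  moves=[0,0,0,0,0,0,0,0],
)

```text
time: 33.57
ee_pos: [0.5591, -0.3246, 0.1613]
eef_rot: [0.018, 1.0, 0.001, -0.001]
ft_force: [0.2, 0.6, 0.2]
width: 0.0652
grip_force: 0.0
```

Run:
```python
from h import *
i,im=shot('wrist','w14');print(straps('wrist',im,i))
print('C',delta([.557,-.3245,0],np.radians(88)),r.read_state()['joint_positions'].round(2))
```

```text
[(array([322.5, 173.5]), array([ 0.5573, -0.3234,  0.008 ]), [0.04, 0.121], 176.4)]
C [array([ 0.23, -0.09, 16.16]), np.float64(-0.0), ('cur yaw deg', np.float64(88.0), 'pos', array([ 0.5595, -0.3239,  0.1616]))] [-0.    0.45  0.62  1.47 -0.27  1.31  2.18]
```

arm_command(
  moves=[0.2,0,3,0.5,0,0,4,0,0,0,4,0,0,0,3,0,0,0,2.5,0,0,0,1.2,0,0,0,0.5,0,0,0,0,0,0,0,0,0],
)

```text
time: 34.37
ee_pos: [0.5585, -0.3253, -0.0178]
eef_rot: [0.022, 1.0, -0.0, 0.001]
ft_force: [0.5, -0.1, -0.1]
width: 0.0655
grip_force: 0.0
```

arm_command(
  moves=[0,0,0.15,0,0,0,0,0,0,0,0,0,0,0,0,0,0,0,0,0,0,0,0,0,0,0,0,0],
  fingers=0,
)

```text
time: 34.95
ee_pos: [0.5577, -0.3252, -0.0204]
eef_rot: [0.022, 1.0, 0.0, 0.0]
ft_force: [-1.4, 1.1, 3.4]
width: 0.0374
grip_force: 40.0
```

arm_command(
  moves=[0,0,-1,0,0,0,-2,0,0,0,-3,0,0,0,-4,0,0,0,-4,0,0,0,-2,3,0,0,-1,0,0,0,0,0],
)

```text
time: 35.62
ee_pos: [0.5582, -0.3258, 0.1515]
eef_rot: [0.048, 0.999, -0.001, 0.002]
ft_force: [0.5, -0.6, -2.5]
width: 0.0374
grip_force: 40.0
```

Run:
```python
from h import *
print(delta(J(0,0,.15),YAW+np.pi/2),r.read_state()['width'],r.read_state()['ft_force'])
```

```text
[array([ 5.92, 36.54,  0.1 ]), np.float64(-0.0), ('cur yaw deg', np.float64(84.6), 'pos', array([ 0.5582, -0.3258,  0.1515]))] 0.03740089223006738 [ 0.49454306 -0.64706537 -2.54311409]
```

arm_command(
  moves=[0.4,2,0,0,0.6,3.6,0,0,0.6,3.6,0,0,0.6,3.6,0,0,0.6,3.6,0,0,0.6,3.6,0,0,0.6,3.6,0,0,0.6,3.6,0,0,0.6,3.6,0,0,0.5,3.2,0,0,0.2,2.5,0,0,0,0,0,0],
)

```text
time: 36.62
ee_pos: [0.532, 0.0506, 0.1468]
eef_rot: [0.043, 0.999, 0.001, -0.002]
ft_force: [-0.1, 0.0, -2.1]
width: 0.0376
grip_force: 40.0
```

arm_command(
  moves=[0,0,2,0,0,0,3,0,0,0,3,0,0,0,2,0,0,0,0,0,0,0,0,0],
)

```text
time: 37.12
ee_pos: [0.5321, 0.0432, 0.0476]
eef_rot: [0.048, 0.999, -0.001, -0.002]
ft_force: [0.3, 0.4, -1.8]
width: 0.0371
grip_force: 40.0
```

Run:
```python
from h import *
fit(.0284,'w15')
i=r.camera_info('wrist');im=cv2.imread('pics/w15.png');s=r.read_state();M=R.from_quat(s['eef_rot']).as_matrix();g=cv2.cvtColor(im,cv2.COLOR_BGR2GRAY)
zt=s['ee_pos'][2]+.0284;W=lambda x,y,z:np.r_[(s['ee_pos']+M@np.array([x,y,0]))[:2],z]
ys=np.arange(-.034,.0345,.002)
for x in (.015,.03,.045,.05,.053,.055):
    p=proj('wrist',[W(x,y,zt) for y in ys],i).astype(np.float32);print(int(x*1000),cv2.remap(g,p[:,:1],p[:,1:],1).ravel())
print(s['width'],s['ee_pos'])
```

```text
strap y edges [-25.49999999999999, -24.999999999999986, -24.499999999999986, -5.999999999999971, -5.49999999999997, -4.99999999999997, -4.499999999999969, -3.999999999999969, 6.00000000000004, 6.500000000000041, 7.000000000000041, 7.500000000000042, 26.500000000000057, 27.00000000000006, 27.50000000000006]
guideA y edges [-28.99999999999999, -28.49999999999999, -27.99999999999999, -27.49999999999999, -13.499999999999977, -12.999999999999977, -12.499999999999977, -11.999999999999975, -11.499999999999975, 14.000000000000048, 14.500000000000048, 30.00000000000006, 30.50000000000006, 31.000000000000064]
guideB y edges [-28.99999999999999, -28.49999999999999, -27.99999999999999, -27.49999999999999, -13.499999999999977, -12.999999999999977, -12.499999999999977, -11.999999999999975, -11.499999999999975, 14.000000000000048, 30.00000000000006, 30.50000000000006, 31.000000000000064]
strap x edges []
strap x edges [63.500000000000014, 64.00000000000001, 64.50000000000001, 65.00000000000001, 68.00000000000001, 68.50000000000001, 69.00000000000001, 69.50000000000001, 70.00000000000001]
guide x ed
[... 507 characters left out ...]
154 153 155 155 155 156 152 155  80  78  77  74  80  78  75]
45 [ 83  79  79  77  75 141 143 137 146 152 153 154 157 157 130  36  37  36
  34  38  35  99 153 157 155 157 154 154 119 149 150 104  76  79  81]
50 [ 81  84  88  78  79 202 151 149 231 236 153 154 155 159 153 153 154 138
 132 150 155 156 154 157 155 155 153 156 124 155 156 107  78  77  75]
53 [116 131 133 127  98 239 241 239 228 235 178 155 157 158 152 153 154 155
 155 151 152 156 157 157 156 156 154 155 125 157 157 105  77  79  76]
55 [129 132 132 130 127 237 239 238 226 238 199 157 156 158 154 154 155 156
 155 153 153 156 157 158 157 157 155 155 126 154 155 104  80  75  78]
0.037316341391050764 [0.5334527  0.04344741 0.04907981]
```

Run:
```python
from h import *
i=r.camera_info('wrist');s=r.read_state();M=R.from_quat(s['eef_rot']).as_matrix()
def hole(f,ee,zoff,i):
    g=cv2.cvtColor(cv2.imread(f),cv2.COLOR_BGR2GRAY);W=lambda x,y,z:np.r_[(ee+M@np.array([x,y,0]))[:2],z]
    xs=np.arange(.03,.06,.0005);ys=np.arange(-.011,.0121,.0005);P=[W(x,y,ee[2]+zoff) for x in xs for y in ys]
    p=proj('wrist',P,i).astype(np.float32);v=cv2.remap(g,p[:,:1],p[:,1:],1).reshape(len(xs),len(ys));k=np.argwhere(v<80);return xs[k[:,0]].mean()*1000,ys[k[:,1]].mean()*1000,len(k)
print(hole('pics/w15.png',s['ee_pos'],.0284,i))
# w12 (strap B, end at 62.75), w9 (strap A, end at 59.8): camera pose moved rigidly with the tool
for f,ee,zo in (('pics/w12.png',np.array([.5328,.0425,.0501]),.0292),('pics/w9.png',np.array([.5351,.0452,.0453]),.0307)):
    j=dict(i);j['origin']=i['origin']+ee-s['ee_pos'];print(f,hole(f,ee,zo,j))
```

```text
(np.float64(42.127329192546604), np.float64(1.1886645962733033), 644)
pics/w12.png (np.float64(42.62153846153848), np.float64(0.9953846153846267), 650)
pics/w9.png (np.float64(40.327692307692324), np.float64(0.5176923076923186), 650)
```

arm_command(
  moves=[-0.28,0,0,0,0,0,0.7,0,0,0,0.7,0,0,0,0.7,0,0,0,0.6,0,0,0,0.4,0,0,0,0.3,0,0,0,0.2,0,0,0,0,0,0,0,0,0],
)

```text
time: 38.0
ee_pos: [0.5367, 0.0435, 0.0133]
eef_rot: [0.048, 0.999, 0.0, 0.0]
ft_force: [-0.0, -0.5, -1.9]
width: 0.0374
grip_force: 40.0
```

arm_command(
  moves=[0,0,0.1,0,0,0,0,0,0,0,0,0],
)

```text
time: 38.25
ee_pos: [0.5367, 0.0435, 0.0124]
eef_rot: [0.048, 0.999, 0.0, 0.0]
ft_force: [0.2, -0.7, -2.6]
width: 0.0375
grip_force: 40.0
```

arm_command(
  moves=[0,0,0,0,0,0,0,0,0,0,0,0,0,0,0,0,0,0,0,0,0,0,-2,0,0,0,-3,0,0,0,-4,0,0,0,-4,0,0,0,-4,0,0,0,-3,0,0,0,0,0],
  fingers=75,
)

```text
time: 39.25
ee_pos: [0.5396, 0.0437, 0.2191]
eef_rot: [0.048, 0.999, 0.002, 0.005]
ft_force: [-0.3, -0.0, 0.1]
width: 0.0654
grip_force: 0.0
```

Run:
```python
from h import *
i,im=shot('wrist','w16');t,it=shot('top','t16');s_,is_=shot('side','s16')
print('t',straps('top',it,None));print('s',straps('side',is_,None))
a=cv2.resize(is_[120:260,240:380],(400,400),interpolation=cv2.INTER_CUBIC);b=cv2.resize(im[60:330,190:460],(400,400))
cv2.imwrite('pics/f1.png',np.hstack([a,b]))
g=cv2.cvtColor(im,cv2.COLOR_BGR2GRAY)
ys=np.arange(-.03,.0301,.001)
for x in (-.055,0.0):
    p=proj('wrist',[J(x,y,.039) for y in ys],i).astype(np.float32);v=cv2.remap(g,p[:,:1],p[:,1:],1).ravel().astype(float);print([int(y) for y in ys[np.abs(np.gradient(v))>10]*1000])
xs=np.arange(-.075,-.05,.001);p=proj('wrist',[J(x,0,.039) for x in xs],i).astype(np.float32);print(cv2.remap(g,p[:,:1],p[:,1:],1).ravel())
print(delta(handle(1.8)-[0,0,.026+.014],YAW),delta(J(.0,.0,.27),YAW))
```

```text
t [(array([528.3, 254.6]), array([ 0.324, -0.695,  0.008]), [0.048, 0.134], 22.9)]
s [(array([350.8, 374.1]), array([ 0.3163, -0.3802,  0.008 ]), [0.037, 0.112], 48.2)]
[-30, -28, -27, -26, -23, -22, -21, -20, -18, -17, -16, 21, 22, 24, 25, 26]
[-19, -18, -17, 20, 21, 22]
[124 123 123 123 124 124 125 126 123 125 125 117  99  79  92 114 128 138
 146 149 148 146 146 148 149]
[array([-12.56,   3.3 ,  -0.1 ]), np.float64(89.9), ('cur yaw deg', np.float64(84.5), 'pos', array([0.5365, 0.0436, 0.212 ]))] [array([ 0.25, -0.02, -5.8 ]), np.float64(89.9), ('cur yaw deg', np.float64(84.5), 'pos', array([0.5365, 0.0436, 0.212 ]))]
```

View pics/f1.png

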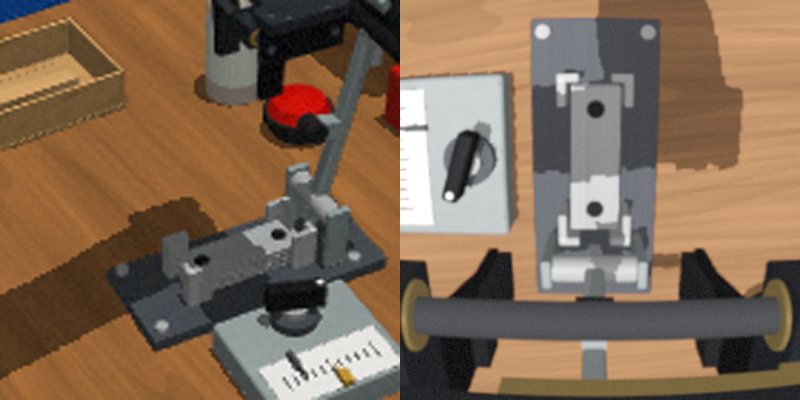

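The stack sits square between the guides, with the strap at wrist crop (595,160) and the block in the box. Next I'll bring the arm over.

arm_command(
  moves=[0,0,-2,0,0,0,-3,0,0,0,-3,7,0,0,-1,7,0,0,0,7,0,0,0,7,0,0,0,7,0,0,0,7,0,0,0,7,0,0,0,7,0,0,0,7,0,0,0,7],
)

```text
time: 40.4
ee_pos: [0.536, 0.0435, 0.3005]
eef_rot: [0.615, 0.789, -0.001, -0.001]
ft_force: [0.4, -0.6, 0.5]
width: 0.0652
grip_force: 0.0
```

arm_command(
  moves=[0,0,0,7,0,0,0,7,0,0,0,6,0,0,0,0],
)

```text
time: 40.73
ee_pos: [0.5361, 0.0435, 0.3006]
eef_rot: [0.742, 0.67, -0.001, -0.001]
ft_force: [0.4, 0.2, -0.4]
width: 0.0656
grip_force: 0.0
```

Run:
```python
from h import *
print(delta([.660,.063,.214],YAW),r.read_state()['joint_positions'].round(2))
```

```text
[array([ 3.2 , 12.16,  8.63]), np.float64(-0.4), ('cur yaw deg', np.float64(-5.8), 'pos', array([0.5361, 0.0435, 0.3006]))] [-0.69  0.1   0.57  1.54 -0.05  1.52 -0.22]
```

arm_command(
  moves=[0.8,3,0,-0.4,0.8,3,0,0,0.8,3,0,0,0.8,3.1,0,0,0,0,0,0,0,0,2,0,0,0,2.5,0,0,0,2.5,0,0,0,1.2,0,0,0,0.4,0,0,0,0,0,0,0,0,0],
)

```text
time: 41.73
ee_pos: [0.6604, 0.0644, 0.2174]
eef_rot: [0.738, 0.675, 0.001, 0.0]
ft_force: [0.0, -0.4, 0.1]
width: 0.0652
grip_force: 0.0
```

arm_command(
  moves=[0,0,0,0,0,0,0,0,0,0,0,0,0,0,0,0,0,0,0,0,0,0,0,0,0,0,0,0,0,0,0,0,0,0,0,0,0,0,0,0],
  fingers=0,
  squeeze=12,
)

```text
time: 42.57
ee_pos: [0.6608, 0.0644, 0.2169]
eef_rot: [0.738, 0.675, 0.001, 0.001]
ft_force: [3.3, 0.5, 3.9]
width: 0.0154
grip_force: 12.0
```

arm_command(
  moves=[0,-0.9,-0.18,0,0,-0.95,-0.15,0,0,-1.9,-0.15,0,0,-1.9,0.05,0,0,-1.9,0.2,0,0,0,0,0,0,0,0,0],
)

```text
time: 43.15
ee_pos: [0.5847, 0.072, 0.2193]
eef_rot: [0.738, 0.675, 0.001, -0.0]
ft_force: [0.7, 2.1, 6.0]
width: 0.0153
grip_force: 12.0
```

arm_command(
  moves=[0,-1.85,0.4,0,0,-1.8,0.6,0,0,-1.75,0.8,0,0,0,0,0,0,0,0,0],
)

```text
time: 43.57
ee_pos: [0.5308, 0.0766, 0.2004]
eef_rot: [0.738, 0.675, -0.0, -0.001]
ft_force: [0.1, 3.3, 1.8]
width: 0.0152
grip_force: 12.0
```

arm_command(
  moves=[0,-1.65,0.95,0,0,-1.55,1.1,0,0,-1.4,1.25,0,0,-1.3,1.4,0,0,0,0,0,0,0,0,0],
)

```text
time: 44.07
ee_pos: [0.472, 0.0815, 0.1526]
eef_rot: [0.738, 0.675, -0.001, -0.001]
ft_force: [-0.4, 4.7, -3.7]
width: 0.0157
grip_force: 12.0
```

arm_command(
  moves=[0,-1.15,1.5,0,0,-1,1.6,0,0,-0.8,1.7,0,0,-0.65,1.8,0,0,0,0,0,0,0,0,0],
)

```text
time: 44.57
ee_pos: [0.4389, 0.0847, 0.0875]
eef_rot: [0.738, 0.675, 0.001, 0.001]
ft_force: [9.6, 5.5, -7.6]
width: 0.0154
grip_force: 12.0
```

arm_command(
  moves=[0,0,1,0,0,0,1,0,0,0,0.6,0,0,0,0,0,0,0,0,0],
)

```text
time: 44.98
ee_pos: [0.4344, 0.0843, 0.0605]
eef_rot: [0.738, 0.675, -0.003, -0.002]
ft_force: [-8.9, 4.3, -0.7]
width: 0.0153
grip_force: 12.0
```

arm_command(
  moves=[0,0,0.2,0,0,0,0,0],
)

```text
time: 45.15
ee_pos: [0.4343, 0.0842, 0.0591]
eef_rot: [0.738, 0.675, -0.003, -0.002]
ft_force: [-13.9, 3.5, 12.3]
width: 0.0152
grip_force: 12.0
```

arm_command(
  moves=[0,0,0,0,0,0,0,0,0,0,0,0,0,0,0,0,0,0,0,0,0,0,0,0,0,0,-2,0,0,0,-3,0,0,0,-4,0,0,0,-4,0,0,0,-3,0,0,0,0,0],
  fingers=70,
)

```text
time: 46.15
ee_pos: [0.4392, 0.0851, 0.2256]
eef_rot: [0.738, 0.675, 0.004, 0.001]
ft_force: [0.6, 0.8, 0.1]
width: 0.0608
grip_force: 0.0
```

Run:
```python
from h import *
i,im=shot('wrist','w18');s_,is_=shot('side','s18')
s=r.read_state();print(s['ee_pos'],s['time'])
hsv=cv2.cvtColor(is_,cv2.COLOR_BGR2HSV)
# handle in the side view: dark pixels near its predicted line, for several angles
g=hsv[...,2].astype(np.float32)
for th in (0,.05,.1,.14,.2,.25,.3,.4):
    P=[J(.085-.19*np.cos(th),d,.068+.19*np.sin(th)) for d in np.linspace(-.05,.05,21)]
    p=proj('side',P).astype(np.float32);v=cv2.remap(g,p[:,:1],p[:,1:],1).ravel();print(th,v.mean().round(0),v.max(),end=' | ')
    p=proj('wrist',P,i).astype(np.float32);v=cv2.remap(cv2.cvtColor(im,cv2.COLOR_BGR2GRAY),p[:,:1],p[:,1:],1).ravel();print(v.mean().round(0),v.max())
# knob bar, needle, marker from wrist
K=J(-.003,-.1,.079);print('knob px',proj('wrist',[K],i),proj('wrist',[[.49,-.128,.037]],i))
```

```text
[0.4370536  0.08459183 0.22053637] 46.25
0 73.0 147.1875 | 47.0 60
0.05 69.0 138.875 | 47.0 60
0.1 19.0 25.046875 | 50.0 60
0.14 23.0 30.043945 | 51.0 63
0.2 35.0 80.5625 | 54.0 96
0.25 130.0 154.5 | 59.0 179
0.3 144.0 159.24414 | 89.0 209
0.4 145.0 149.51758 | 141.0 208
knob px [[394.22208278 280.74408543]] [[367.01244815 308.83979345]]
```

```bash
cat >> h.py <<'E'
def rigid(ee,yaw):
    """wrist camera_info for a tool-down pose (ee, direction of tool y in deg)"""
    s=r.read_state();i=dict(r.camera_info('wrist'));M=R.from_quat(s['eef_rot']).as_matrix()
    d=R.from_euler('z',np.radians(yaw)-np.arctan2(M[1,1],M[0,1]))
    i['origin']=np.array(ee)+d.apply(i['origin']-s['ee_pos']);i['attitude']=(d*R.from_quat(i['attitude'])).as_quat();return i
def rectify(im,i,x0=-.09,x1=.09,y0=-.175,y1=-.09,z=.037,s=2000):
    """plan view of the scale in jig axes: rows = jig x, cols = jig y (0.5 mm a pixel)"""
    xs=np.arange(x0,x1,1/s);ys=np.arange(y0,y1,1/s);P=np.array([J(x,y,z) for x in xs for y in ys])
    p=proj('wrist',P,i).astype(np.float32);return xs,ys,cv2.remap(im,p[:,0].reshape(len(xs),-1),p[:,1].reshape(len(xs),-1),cv2.INTER_LINEAR)
def scale(im,i):
    xs,ys,v=rectify(im,i);h=cv2.cvtColor(v,cv2.COLOR_BGR2HSV)
    m=cv2.inRange(h,(15,110,110),(32,255,255));m=cv2.morphologyEx(m,cv2.MORPH_OPEN,np.ones((3,3)));k=np.argwhere(m)
    if len(k)==0: print('no marker');return
    mx=xs[k[:,0]];my=ys[k[:,1]];tip=my>my.max()-.004
    print('marker x',(1000*mx.mean()).round(2),'tip x',(1000*mx[tip].mean()).round(2),'y',(1000*my.min()).round(1),(1000*my.max()).round(1),len(k))
    g=h[...,2].astype(float); 
    for y in np.arange(-.130,-.096,.004):
        c=g[:,np.argmin(abs(ys-y))]; w=np.where(c<90)[0]; w=w[(abs(xs[w])<.07)]
        gr=np.split(w,np.where(np.diff(w)>1)[0]+1) if len(w) else []
        print('y',round(y*1000),[(round(xs[a].mean()*1000,1),len(a)) for a in gr if 1<len(a)<14])
E
python3 - <<'E'
from h import *
for f,e,y in (('w16',[.5365,.0436,.212],84.5),('w5',[.4585,.0843,.3534],84.6)):
    print(f);scale(cv2.imread(f'pics/{f}.png'),rigid(e,y))
E
```

```text
w16
marker x 5.08 tip x -81.89 y -175.0 -92.0 1923
y -130 [(np.float64(24.0), 5)]
y -126 []
y -122 []
y -118 []
y -114 []
y -110 []
y -106 []
y -102 [(np.float64(9.0), 3)]
y -98 []
w5
marker x -7.99 tip x -85.02 y -169.0 -91.5 1177
y -130 []
y -126 []
y -122 []
y -118 []
y -114 []
y -110 []
y -106 [(np.float64(18.8), 8)]
y -102 []
y -98 [(np.float64(67.5), 9)]
```

```bash
sed -i 's/x0=-.09,x1=.09,y0=-.175,y1=-.09/x0=-.055,x1=.055,y0=-.200,y1=-.140/; s/np.arange(-.130,-.096,.004)/np.arange(-.182,-.142,.004)/' h.py
python3 - <<'E'
from h import *
for f,e,y in (('w16',[.5365,.0436,.212],84.5),('w5',[.4585,.0843,.3534],84.6),('w8',[.5329,.0425,.1456],84.7)):
    print(f);scale(cv2.imread(f'pics/{f}.png'),rigid(e,y))
E
```

```text
w16
marker x -1.35 tip x -5.2 y -200.0 -182.0 712
y -182 []
y -178 []
y -174 []
y -170 []
y -166 []
y -162 []
y -158 []
y -154 []
y -150 []
y -146 []
y -142 [(np.float64(-35.0), 3)]
w5
marker x 1.24 tip x 1.06 y -200.0 -185.0 402
y -182 []
y -178 []
y -174 []
y -170 []
y -166 []
y -162 []
y -158 []
y -154 []
y -150 []
y -146 []
y -142 []
w8
marker x 5.21 tip x 2.22 y -200.0 -182.0 822
y -182 []
y -178 []
y -174 []
y -170 []
y -166 []
y -162 []
y -158 []
y -154 []
y -150 []
y -146 []
y -142 [(np.float64(-27.5), 5)]
```

```bash
cat >> h.py <<'E'
def scale2(im,i):
    xs,ys,v=rectify(im,i);h=cv2.cvtColor(v,cv2.COLOR_BGR2HSV);g=h[...,2].astype(float)
    for a,b in ((-.150,-.142),(-.156,-.148),(-.164,-.156),(-.172,-.164)):
        c=g[:,(ys>a)&(ys<b)].mean(1);c-=cv2.medianBlur(c.astype(np.float32)[:,None].repeat(3,1),5)[:,1]*0;c=c-np.convolve(np.pad(c,20,'edge'),np.ones(41)/41,'valid')
        c[abs(xs)>.046]=0;o=np.argsort(c)[:1];k=o[0];w=np.clip(-c[max(k-4,0):k+5]-20,0,None);print('y',a,b,'needle x',(1000*(w*xs[max(k-4,0):k+5]).sum()/max(w.sum(),1e-9)).round(2),'depth',c[k].round(0))
    sat=h[...,1].astype(float);m=((h[...,0]>12)&(h[...,0]<34)&(sat>100));m[:, (ys<-.190)]=0;m[abs(xs)>.046]=0;k=np.argwhere(m)
    print('marker',(1000*xs[k[:,0]].mean()).round(2) if len(k) else None,len(k),(1000*ys[k[:,1]].max()).round(1) if len(k) else '')
    for yy in (-.192,-.189,-.186,-.183,-.180,-.177):
        q=np.where((h[:,np.argmin(abs(ys-yy)),1]>80)&(abs(xs)<.046))[0];print(round(yy*1000),(1000*xs[q].mean()).round(2) if len(q) else None,len(q),end='; ')
    print()
E
python3 - <<'E'
from h import *
for f,e,y in (('w16',[.5365,.0436,.212],84.5),('w5',[.4585,.0843,.3534],84.6),('w8',[.5329,.0425,.1456],84.7)):
    print(f);scale2(cv2.imread(f'pics/{f}.png'),rigid(e,y))
E
```

```text
w16
y -0.15 -0.142 needle x -34.58 depth -106.0
y -0.156 -0.148 needle x -34.68 depth -101.0
y -0.164 -0.156 needle x -34.62 depth -102.0
y -0.172 -0.164 needle x -34.78 depth -83.0
marker -5.29 243 -181.0
-192 -5.0 17; -189 -5.25 18; -186 -5.0 17; -183 -5.0 13; -180 -5.0 1; -177 None 0; 
w5
y -0.15 -0.142 needle x -28.61 depth -91.0
y -0.156 -0.148 needle x -28.86 depth -100.0
y -0.164 -0.156 needle x -29.0 depth -96.0
y -0.172 -0.164 needle x -29.06 depth -72.0
marker 1.07 137 -184.5
-192 1.25 16; -189 1.25 16; -186 0.75 14; -183 None 0; -180 None 0; -177 None 0; 
w8
y -0.15 -0.142 needle x -27.97 depth -105.0
y -0.156 -0.148 needle x -28.56 depth -100.0
y -0.164 -0.156 needle x -27.79 depth -102.0
y -0.172 -0.164 needle x -28.0 depth -111.0
marker 2.25 258 -181.0
-192 2.75 20; -189 2.75 20; -186 2.25 18; -183 2.25 12; -180 2.25 2; -177 1.5 1;
```

Run:
```python
from h import *
print(delta([.522,-.057,.22],np.radians(59)),r.read_state()['joint_positions'].round(2))
i=r.camera_info('wrist');im=cv2.imread('pics/w18.png')
```

```text
[array([-13.35,   9.72,   0.05]), np.float64(-64.1), ('cur yaw deg', np.float64(-5.1), 'pos', array([0.4371, 0.0846, 0.2205]))] [-0.82 -0.13  0.49  1.89  0.06  1.36 -0.44]
```

arm_command(
  moves=[-1.5,1,0,0,-3,2,0,0,-3,2.3,0,0,-3,2.3,0,0,-2.85,2.1,0,0,0,0,0,-7,0,0,0,-7,0,0,0,-7,0,0,0,-7,0,0,0,-7,0,0,0,-7,0,0,0,-7],
)

```text
time: 47.25
ee_pos: [0.5203, -0.0573, 0.218]
eef_rot: [0.389, 0.921, -0.001, -0.001]
ft_force: [0.0, 0.8, 0.4]
width: 0.0608
grip_force: 0.0
```

arm_command(
  moves=[0,0,0,-7,0,0,0,-7,0,0,0,-1,0,0,0,0],
)

```text
time: 47.58
ee_pos: [0.5206, -0.0573, 0.2185]
eef_rot: [0.269, 0.963, -0.0, -0.001]
ft_force: [0.5, 0.5, -0.7]
width: 0.0608
grip_force: 0.0
```

Run:
```python
from h import *
i,im=shot('wrist','w20');s=r.read_state()
print(delta([.522,-.057,0],np.radians(59)),s['joint_positions'].round(2),s['time'])
# plan view at the knob's top, world axes, 0.5 mm a pixel
xs=np.arange(.46,.585,.0005);ys=np.arange(-.115,.0,.0005)
p=proj('wrist',np.array([[x,y,.079] for x in xs for y in ys]),i).astype(np.float32)
v=cv2.remap(im,p[:,0].reshape(len(xs),-1),p[:,1].reshape(len(xs),-1),1);g=cv2.cvtColor(v,cv2.COLOR_BGR2GRAY)
m=(g<45).astype(np.uint8)
for c in cv2.findContours(m,0,1)[0]:
    if cv2.contourArea(c)>300:
        rc=cv2.minAreaRect(c);print('dark',xs[int(rc[0][1])%len(xs)],ys[int(rc[0][0])%len(ys)],np.array(rc[1])/2,rc[2],np.degrees(np.arctan2(*(lambda b:(b[1]-b[0]))(cv2.boxPoints(rc)))))
h=cv2.cvtColor(v,cv2.COLOR_BGR2GRAY);k=np.argwhere(g>235);print('white',len(k))
print('px knob',proj('wrist',[[.522,-.057,.079]],i))
scale2(im,i)
```

```text
[array([-0.12,  0.12, 21.87]), np.float64(-0.3), ('cur yaw deg', np.float64(58.7), 'pos', array([ 0.5207, -0.0573,  0.2187]))] [-0.59  0.09  0.66  1.72 -0.06  1.35  1.1 ] 47.6333
dark 0.5105000000000001 -0.05449999999999995 [13.86362076 31.0813446 ] 26.56505012512207 153.43495
white 7894
px knob [[322.59649459 180.66718207]]
y -0.15 -0.142 needle x -27.82 depth -112.0
y -0.156 -0.148 needle x -27.98 depth -113.0
y -0.164 -0.156 needle x -28.08 depth -100.0
y -0.172 -0.164 needle x -28.13 depth -86.0
marker 1.93 192 -183.5
-192 2.0 17; -189 1.75 18; -186 2.25 18; -183 2.5 1; -180 None 0; -177 None 0;
```

arm_command(
  moves=[-0.1,-0.1,2,-2.5,0,0,3,0,0,0,4,0,0,0,4,0,0,0,3,0,0,0,1.5,0,0,0,0.7,0,0,0,0.3,0,0,0,0,0,0,0,0,0],
)

```text
time: 48.47
ee_pos: [0.5223, -0.0586, 0.0356]
eef_rot: [0.248, 0.969, 0.0, 0.001]
ft_force: [0.9, 0.3, 0.8]
width: 0.0609
grip_force: 0.0
```

arm_command(
  moves=[0,0,0,0,0,0,0,0,0,0,0,0,0,0,0,0,0,0,0,0,0,0,0,0,0,0,0,0,0,0,0,0,0,0,0,0,0,0,0,0],
  fingers=0,
  squeeze=30,
)

```text
time: 49.3
ee_pos: [0.5206, -0.0594, 0.0344]
eef_rot: [0.247, 0.969, -0.0, -0.001]
ft_force: [-5.2, -2.2, 4.1]
width: 0.0139
grip_force: 29.8
```

arm_command(
  moves=[0,0,0,5,0,0,0,5,0,0,0,5,0,0,0,5,0,0,0,5,0,0,0,5,0,0,0,5,0,0,0,5,0,0,0,0],
)

```text
time: 50.05
ee_pos: [0.5223, -0.058, 0.0345]
eef_rot: [0.565, 0.825, 0.001, 0.001]
ft_force: [3.5, 1.6, -4.8]
width: 0.0138
grip_force: 29.9
```

arm_command(
  moves=[0,0,0,6,0,0,0,6,0,0,0,6,0,0,0,6,0,0,0,6,0,0,0,6,0,0,0,6,0,0,0,6,0,0,0,6,0,0,0,6,0,0,0,6,0,0,0,0],
)

```text
time: 51.05
ee_pos: [0.5256, -0.0588, 0.0347]
eef_rot: [0.923, 0.385, 0.003, 0.003]
ft_force: [23.2, -3.3, -24.0]
width: 0.0139
grip_force: 29.9
```

arm_command(
  moves=[0,0,0,6,0,0,0,6,0,0,0,4,0,0,0,0,0,0,0,0],
)

```text
time: 51.47
ee_pos: [0.526, -0.0595, 0.0347]
eef_rot: [0.967, 0.255, 0.004, 0.003]
ft_force: [25.4, -6.5, -28.4]
width: 0.014
grip_force: 30.0
```

Run:
```python
from h import *
i,im=shot('wrist','w21');s=r.read_state();print(delta(s['ee_pos'],0),s['ft_force'],s['width'],s['joint_positions'].round(2))
scale2(im,i)
_,si=shot('side','s21')
```

```text
[array([0., 0., 0.]), np.float64(-60.4), ('cur yaw deg', np.float64(-60.4), 'pos', array([ 0.526 , -0.0595,  0.0347]))] [ 26.08020797  -5.48329383 -29.95501104] 0.013745293894435177 [-0.86  0.45  1.07  1.94 -0.47  1.01 -0.63]
y -0.15 -0.142 needle x -35.05 depth -46.0
y -0.156 -0.148 needle x -39.69 depth -69.0
y -0.164 -0.156 needle x -39.15 depth -53.0
y -0.172 -0.164 needle x 36.46 depth -61.0
marker -31.47 2302 -140.5
-192 -27.5 41; -189 -29.5 41; -186 -31.5 41; -183 -33.75 40; -180 -36.0 41; -177 -37.0 37;
```

arm_command(
  moves=[0,0,0,0,0,0,0,0,0,0,0,0,0,0,0,0,0,0,0,0,0,0,0,0,0,0,0,0],
  fingers=60,
)

```text
time: 52.15
ee_pos: [0.5213, -0.0585, 0.0345]
eef_rot: [0.967, 0.254, -0.0, -0.0]
ft_force: [0.2, -0.5, 0.1]
width: 0.0492
grip_force: 0.0
```

arm_command(
  moves=[0,0,-2,0,0,0,-3,0,0,0,-4,0,0,0,-4,0,0,0,-4,0,0,0,-3,0,0,0,-2,0,0,0,0,0],
)

```text
time: 52.82
ee_pos: [0.5232, -0.0589, 0.2583]
eef_rot: [0.967, 0.254, 0.003, -0.0]
ft_force: [0.2, 0.8, 1.1]
width: 0.0521
grip_force: 0.0
```

Run:
```python
from h import *
i,im=shot('wrist','w22');s=r.read_state();print(s['ee_pos'],s['ft_force'],s['joint_positions'].round(2))
scale2(im,i)
print(delta([.50,.02,.30],np.radians(84.6)))
for th in (.05,.1,.14,.2,.25): 
    pass
print(proj('wrist',[J(-.03,-.17,.037),J(.03,-.17,.037)],i))
```

```text
[ 0.52243984 -0.05849234  0.25609223] [ 0.40348176  0.1925911  -0.46385547] [-1.12  0.14  1.28  1.67 -0.14  1.42 -0.88]
y -0.15 -0.142 needle x 1.98 depth -76.0
y -0.156 -0.148 needle x 1.95 depth -103.0
y -0.164 -0.156 needle x 1.38 depth -106.0
y -0.172 -0.164 needle x 1.33 depth -81.0
marker 0.51 167 -183.5
-192 0.75 16; -189 0.25 16; -186 0.75 16; -183 0.75 4; -180 None 0; -177 None 0; 
[array([ 1.92, -7.94, -4.38]), np.float64(34.8), ('cur yaw deg', np.float64(-60.6), 'pos', array([ 0.5224, -0.0585,  0.2561]))]
[[349.39119581 210.96555426]
 [374.97223794 176.85353668]]
```

arm_command(
  moves=[0.5,-2,-0.5,5,0.5,-2,-0.5,5,0.5,-2,-0.5,5,0.5,-2,-0.5,5,0,0,-0.5,5,0,0,-0.5,5,0,0,0,4.8,0,0,0,0,0,0,0,0],
)

```text
time: 53.62
ee_pos: [0.5097, 0.0227, 0.2836]
eef_rot: [0.999, -0.046, -0.001, 0.0]
ft_force: [0.1, 0.4, 0.3]
width: 0.0527
grip_force: 0.0
```

Run:
```python
from h import *
i,im=shot('wrist','w23');s=r.read_state();print(s['ee_pos'],delta(s['ee_pos'],np.radians(84.6)))
print(proj('wrist',[J(-.03,-.17,.037),J(.03,-.17,.037)],i))
scale2(im,i)
# side view: same plan in jig axes
_,si=shot('side','s23')
xs,ys=np.arange(-.055,.055,.0005),np.arange(-.2,-.14,.0005)
p=proj('side',np.array([J(x,y,.037) for x in xs for y in ys])).astype(np.float32)
v=cv2.remap(si,p[:,0].reshape(len(xs),-1),p[:,1].reshape(len(xs),-1),1);h=cv2.cvtColor(v,cv2.COLOR_BGR2HSV)
for y in np.arange(-.196,-.142,.004):
    j=np.argmin(abs(ys-y));c=h[:,j,2].astype(float);q=h[:,j,1]>90;q&=abs(xs)<.03;w=np.clip(120-c,0,None)*(abs(xs)<.03);print(round(y*1000),'dark',(1000*(w*xs).sum()/max(w.sum(),1)).round(1),int(w.sum()),'sat',(1000*xs[q].mean()).round(1) if q.any() else None,q.sum())
g=h[...,2]
```

```text
[0.5098053  0.02263103 0.28371098] [array([0., 0., 0.]), np.float64(0.2), ('cur yaw deg', np.float64(-95.2), 'pos', array([0.5098, 0.0226, 0.2837]))]
[[421.12888499 169.58972744]
 [423.53765889 129.36587434]]
y -0.15 -0.142 needle x 2.09 depth -95.0
y -0.156 -0.148 needle x 2.2 depth -103.0
y -0.164 -0.156 needle x 1.89 depth -105.0
y -0.172 -0.164 needle x 1.32 depth -74.0
marker 0.88 163 -184.0
-192 0.75 16; -189 0.75 16; -186 1.0 15; -183 1.5 1; -180 None 0; -177 None 0; 
-196 dark 1.9 239 sat 2.3 20
-192 dark -0.2 68 sat 4.3 24
-188 dark -0.6 18 sat 4.3 24
-184 dark -0.6 42 sat 4.5 25
-180 dark -0.5 34 sat 5.0 21
-176 dark -0.2 146 sat 3.0 5
-172 dark 3.4 60 sat 3.8 2
-168 dark 4.3 471 sat None 0
-164 dark 2.7 582 sat None 0
-160 dark 3.8 669 sat None 0
-156 dark 3.8 708 sat None 0
-152 dark 3.9 608 sat None 0
-148 dark 3.7 573 sat None 0
-144 dark 4.5 600 sat None 0
```

Run:
```python
from h import *
a=cv2.imread('pics/top0.png').astype(int);_,b=shot('top','t24');b=b.astype(int)
d=(np.abs(a-b).sum(2)>40).astype(np.uint8);box=d[172:230,175:224]
for c in cv2.findContours(box,0,1)[0]:
    if cv2.contourArea(c)>30: print('box diff',cv2.minAreaRect(c),onz('top',[np.array(cv2.minAreaRect(c)[0])+[175,172]],.03))
_,si=shot('side','s24');g=cv2.cvtColor(si,cv2.COLOR_BGR2HSV)[...,2].astype(np.float32)
for th in (0,.05,.1,.14,.2,.25):
    p=proj('side',[J(.085-.19*np.cos(th),e,.068+.19*np.sin(th)) for e in np.linspace(-.05,.05,21)]).astype(np.float32);v=cv2.remap(g,p[:,:1],p[:,1:],1).ravel();print(th,v.mean().round(0),v.max())
print(straps('side',si,None))
```

```text
box diff ((32.66230392456055, 31.58699607849121), (13.365727424621582, 34.1330680847168), 23.428691864013672) [[0.48573138 0.37957725 0.03      ]]
0 59.0 129.71875
0.05 61.0 136.125
0.1 17.0 25.929688
0.14 18.0 30.164062
0.2 27.0 79.0
0.25 110.0 151.78125
[(array([350.6, 374.1]), array([ 0.3159, -0.3801,  0.008 ]), [0.037, 0.112], 47.5)]
```

```bash
python3 -c "
from bench import r
print(r.close_job())"
```

```text
the job is handed in; nothing more can be done
None
```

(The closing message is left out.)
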